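# Stir the drying beads in the culture lab

### The job

Take the lid off the white porcelain dish and lay it flat in the blue tray, then take the green-handled rod from its grey holder and stir the drying beads with it: at least three full turns anticlockwise (seen from above), in wide circles with the tip low among the beads so that they are shifted about. Then stand the rod back in its holder, down to the bottom of the hole, and put the lid back squarely on the dish. The porcelain is fragile, so go gently on it; drop nothing, touch the beads only with the rod and keep them all in the dish, and leave the bottles, the case and the marker where they are.

Things in the scene. Friction and masses are not known exactly. Their poses are not given: they have to be found in the camera images.
- dish: round white porcelain dish, fixed in a flat dark steel base (140 mm across, 12 mm high) that does not move on the bench. Dish 116 mm outside diameter, straight 5 mm walls, inside diameter 106 mm, rim 67 mm above the bench. Origin: centre of the base's underside, on the bench; z up; yaw is arbitrary. The porcelain is fragile: it stands 20 N from rod, beads or gripper, 40 N from the lid
- dish_floor (a point): centre of the dish's flat inner floor, 18 mm above the bench; same axes as the dish
- dish_rim (a point): centre of the dish's mouth, at rim height, 67 mm above the bench (49 mm above the inner floor)
- lid: round aluminium lid, 124 mm across, about 0.25 kg, on the dish at the start. Upward from its origin (centre of the underside): locating plug 94 mm across, 0 to 5 mm (fits inside the rim with 6 mm to spare all round); plate 5 to 11 mm; upright black cylinder knob, 22 mm diameter, 11 to 45 mm. Its origin is 62 mm above the bench on the dish, 5 mm on the tray
- tray: empty square blue tray, 170 x 170 mm, rim 12 mm high and 5 mm thick, inner floor 5 mm above the bench and 160 mm square, fixed; here the lid is put down, middle on middle. Origin: centre of its underside
- holder: grey plastic block 70 x 70 x 65 mm, fixed, with one upright round hole of 22 mm in its middle, 55 mm deep (hole bottom 10 mm above the bench), for the rod. Origin: centre of its underside, below the hole
- rod: stirring rod, 200 mm long, standing in the holder (it may lean a few degrees, up to 0.2 rad). From its foot upward along its z axis: black rubber foot 14 mm diameter (0 to 14 mm), steel shaft 10 mm diameter (to 124 mm), green round grip 16 mm diameter (124 to 200 mm). Origin: centre of the foot's end face. Mass about 0.08 kg
- rod_tip (a point): centre of the foot's end face, the lower end of the rod (the same point as the rod's origin)
- rod_grip (a point): point on the rod's axis in the middle of the green grip, 162 mm above the foot's end
- bead0: orange chunky glazed bead in the dish, faceted barrel 18 mm diameter, 16 mm high, 12 g; origin at its centre. The six beads start in one layer, in a ring about 31 mm from the dish's centre; the middle of the dish is clear of them (a 30 mm circle)
- bead1: orange chunky glazed bead in the dish, faceted barrel 18 mm diameter, 16 mm high, 12 g; origin at its centre. The six beads start in one layer, in a ring about 31 mm from the dish's centre; the middle of the dish is clear of them (a 30 mm circle)
- bead2: orange chunky glazed bead in the dish, faceted barrel 18 mm diameter, 16 mm high, 12 g; origin at its centre. The six beads start in one layer, in a ring about 31 mm from the dish's centre; the middle of the dish is clear of them (a 30 mm circle)
- bead3: green chunky glazed bead in the dish, faceted barrel 18 mm diameter, 16 mm high, 12 g; origin at its centre. The six beads start in one layer, in a ring about 31 mm from the dish's centre; the middle of the dish is clear of them (a 30 mm circle)
- bead4: green chunky glazed bead in the dish, faceted barrel 18 mm diameter, 16 mm high, 12 g; origin at its centre. The six beads start in one layer, in a ring about 31 mm from the dish's centre; the middle of the dish is clear of them (a 30 mm circle)
- bead5: green chunky glazed bead in the dish, faceted barrel 18 mm diameter, 16 mm high, 12 g; origin at its centre. The six beads start in one layer, in a ring about 31 mm from the dish's centre; the middle of the dish is clear of them (a 30 mm circle)
- bottle_green: bystander: amber culture bottle with green cap, 42 mm diameter, 120 mm tall, standing loose; origin: centre of its underside
- bottle_orange: bystander: amber culture bottle with orange cap, 42 mm diameter, 120 mm tall, standing loose; origin: centre of its underside
- bottle_red: bystander: amber culture bottle with red cap, 42 mm diameter, 120 mm tall, standing loose; origin: centre of its underside
- slide_case: bystander: small loose white case with a yellow band, 75 x 50 x 16 mm; origin: centre of its underside
- marker: bystander: loose white marker pen with blue cap, 125 mm long along its x, 15 mm thick; origin: middle of its underside
Mind the look-alikes: they are no part of the job. Of the things shaped like the tray, the blue one is meant. There is more than one size of the rod; the one meant has the size given above.

How it is judged:
By the outcome, as a careful person would: the job done as asked, in the order asked, and still so for the second after the job is handed in, with the robot touching nothing.
It also fails if it takes over 72 s, if anything falls off the work surface, if the arm or the gripper's body presses on something with over 40 N, if the wrist force passes 120 N, or if a joint passes its speed limit or range.

### The arm

A 6-joint arm with a two-finger parallel gripper is mounted at the origin on the work surface. World frame = base frame: x ahead of the robot, y to its left, z up, the work surface at z = 0. Lengths are in m, angles in rad, forces in N, time in s.
With the tool pointing down it reaches from about 0.275 to 0.775 m from the base axis. Payload 14.6 kg.
Tool frame: the origin (TCP) lies at the very end of the fingers, on their centre line; the grasp point (between the pads) lies 19 mm behind it (env.grip_depth is the distance from the TCP to the grasp point, in m); z points along the fingers, y is the line along which they close (so a half turn about z gives the same grasp; the last joint's range is limited). The gripper opens to 85 mm and grips with 20 to 120 N. Pads are 22 mm wide; open, the fingers measure 114 mm over their backs; the gripper's body (76 mm by 85 mm) begins 54 mm behind the grasp point. The pads swing forward as they close: fully open they stand 13 mm farther back than shut.
Start: joints at [1.155, 0.263, -0.048, 1.259, 0, 1.415], TCP at [0.135, 0.507, 0.231] pointing down, gripper open.
Joint ranges: [-2.65, 2.65], [-0.89, 1.7], [-1.18, 1.37], [-2.13, 2.11], [-1.35, 1.29], [-3.14, 3.14]. Speed limits (rad/s): [1.89, 1.89, 2.57, 2.79, 3.14, 3.14].

### API

Orientations are given as a unit quaternion [x, y, z, w].
In Python, from bench import env, viewer, sign_off gives the robot as it stands.
- The arm moves only by the tool arm_command, never from a script. Its argument "moves" is a list of rows, each an object of numbers: "wx", "wy", "wz": the turn, a rotation vector about the tool's x, y, z in degrees; "x", "y", "z": the shift along the tool's x, y, z in mm; "fingers": the closure, from -1 (fully open) to 1 (shut). A call has exactly 5 rows; each row shifts and turns the commanded pose from where the row before left it, along the tool's axes as they then stand; what a row does not reach is not made up. A row lasts 1/10 s, in which the tool goes at most 50 mm and 8.59 degrees, less where a joint would pass 70% of its speed; a pose out of reach is approached as far as the arm can. A call is refused whole if a number of a shift passes 50 or a number of a turn 8.59, either way. A call with a gripper value outside its range is refused whole. The fingers move at their own pace and stop on an object; the grip force is fixed at half the most. Time passes only in rows, so rows that do not move let the fingers close, or fill a call up. It gives the time, the measured TCP pose, the force, the opening and the grip force at its end, in the units of the state.
- env.observe(): the state, without advancing time (a new reading comes with each control period).
- viewer.capture(name): name is "side" or "top"; returns a dict with "color" (400x640x3 uint8, red, green, blue), "mtx" (3x3 intrinsics, pixels), "eye" and "attitude" of the camera in the world. Camera axes: x right, y up, looking along -z (the intrinsics and any distortion apply to the point x, -y, -z); pixel columns grow to the right and rows downward; lengths in m; the calibration is good to about 2 mm. A picture is of the moment at which its call begins. There is no depth.
- sign_off(): hands the job in; it is judged then, once.
The state is a dict: "time": time; "joints": joint angles; "qvel": joint speeds; "effort": joint torques, N m; "tool_pos": TCP position; "tool_rot": TCP orientation; "ft_force": force on the tool from outside, world axes, zero at the start; "moment": the same for the moment, N m; "gripper_width": opening from 0.0 (shut) to 1.0 (fully open); "grasp_force": force on a finger pad.
Only numpy, scipy, OpenCV 4.12 (cv2) and the standard library are available. Lean on these libraries where they do the work, as an engineer would, in place of code of your own. Each camera call takes 0.05 s, during which the arm holds its last target. There are 200 camera calls.

## Working session

There is one attempt and no reset: what is moved stays moved. The work goes in short steps, Python scripts to look and compute and a tool call to move; the robot and the scene stay as the last step left them, time stands still between calls to the robot, and variables do not carry over. Pictures are saved under pics/ and viewed, at most 10 in all, crops included, and the job is handed in when it is done.

Besides the shell and the picture viewer there is one more tool, called after ">>>" in YAML: its name, and indented under it one key for each argument. arm_command: Moves the arm, as the interface text tells. Its arguments: {"type":"object","properties":{"moves":{"type":"array"}},"required":["moves"]}

```bash
mkdir -p pics; ls; cat > h.py <<'E'
import numpy as np,cv2
from bench import env,viewer,sign_off
from scipy.spatial.transform import Rotation as R
def rot(a):
    a=np.array(a,float)
    return a if a.shape==(3,3) else R.from_quat(a).as_matrix()
def ray(c,u,v):
    K=c['mtx'];p=np.linalg.inv(K)@[u,v,1]
    d=rot(c['attitude'])@np.array([p[0],-p[1],-p[2]])
    return np.array(c['eye']),d/np.linalg.norm(d)
def onz(c,u,v,z):
    e,d=ray(c,u,v);return e+d*(z-e[2])/d[2]
def proj(c,P):
    q=rot(c['attitude']).T@(np.array(P)-c['eye']);q=c['mtx']@np.array([q[0],-q[1],-q[2]]);return q[:2]/q[2]
def tri(c1,p1,c2,p2):
    e1,d1=ray(c1,*p1);e2,d2=ray(c2,*p2)
    t=np.linalg.lstsq(np.c_[d1,-d2],e2-e1,rcond=None)[0]
    a=e1+t[0]*d1;b=e2+t[1]*d2;return (a+b)/2,np.linalg.norm(a-b)
def snap(n,f=None):
    c=viewer.capture(n)
    if f: cv2.imwrite('pics/'+f,c['color'][:,:,::-1])
    return c
E
python3 - <<'E'
from h import *
import pickle
for n in('top','side'):
    c=snap(n,n+'0.png');pickle.dump(c,open(n+'0.pkl','wb'));print({k:v for k,v in c.items() if k!='color'})
print(env.observe())
E
```

```text
pics
{'mtx': array([[425.9757673 ,   0.        , 316.11164815],
       [  0.        , 425.9757673 , 198.35857313],
       [  0.        ,   0.        ,   1.        ]]), 'eye': array([0.35779547, 0.02503522, 1.43408108]), 'attitude': array([ 0.031978  , -0.04091445, -0.69901724,  0.71321688])}
{'mtx': array([[465.02106944,   0.        , 321.28129472],
       [  0.        , 465.02106944, 197.60560448],
       [  0.        ,   0.        ,   1.        ]]), 'eye': array([-0.04003444, -0.76186447,  0.85198449]), 'attitude': array([ 0.42410888, -0.13838873, -0.28331071,  0.8489495 ])}
{'time': 0.1, 'joints': array([ 1.15467259e+00,  2.63492954e-01, -4.88908858e-02,  1.25938911e+00,
        1.29369782e-05,  1.41553263e+00]), 'qvel': array([ 0.00060193, -0.00019528,  0.00045502,  0.00151087,  0.00010765,
        0.00053121]), 'effort': array([ 3.17262697e-03, -6.38580894e+01,  3.85064149e+01,  9.97526193e-03,
       -1.74093752e-04,  1.51673754e-05]), 'tool_pos': array([0.13528442, 0.50701177, 0.23085753]), 'tool_rot': array([ 1.30060512e-01,  9.91505938e-01, -4.66694609e-04, -1.43823506e-04]), 'ft_force': array([ 0.41042186, -0.06339186,  0.44374465]), 'moment': array([0.01179863, 0.01166272, 0.01258065]), 'grasp_force': 0.0, 'gripper_width': 1.0021296427489013}
```

View pics/top0.png

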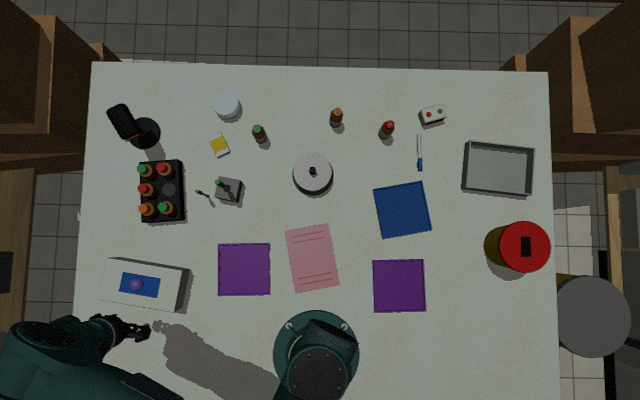

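View pics/side0.png

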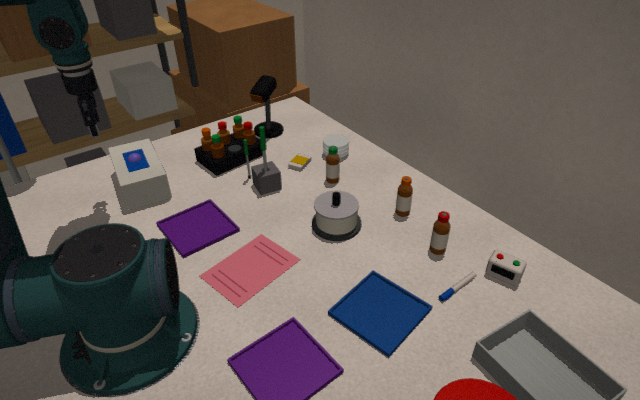

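Top view: dish at (312,173), blue tray at (402,209) (the purple ones at (244,270) and (399,285) are look-alikes), grey holder at (229,190), caps at (258,130), (337,115) and (387,127), marker at (420,152). There are two green-handled rods. One stands in the grey holder (side 263,150) and the other is thin, at top (205,197) / side (248,160). I'll confirm with a crop.

```bash
python3 - <<'E'
from h import *
import pickle
t=pickle.load(open('top0.pkl','rb'));s=pickle.load(open('side0.pkl','rb'))
a=cv2.resize(t['color'][150:230,180:260],(400,400),interpolation=cv2.INTER_CUBIC)
b=cv2.resize(s['color'][115:205,225:305],(400,450),interpolation=cv2.INTER_CUBIC)[:400]
cv2.imwrite('pics/crop.png',np.hstack([a,b])[:,:,::-1])
# tray: blue mask on both
for n,c,box in(('top',t,(360,160,450,250)),('side',s,(310,260,450,360))):
    x0,y0,x1,y1=box;h=cv2.cvtColor(c['color'],cv2.COLOR_RGB2HSV)[y0:y1,x0:x1]
    m=cv2.inRange(h,(100,120,40),(120,255,255));cs=cv2.findContours(m,0,2)[0];k=max(cs,key=cv2.contourArea)
    q=cv2.approxPolyDP(cv2.convexHull(k),8,True)[:,0]+[x0,y0]
    P=np.array([onz(c,*p,0.012)for p in q.astype(float)]);print(n,q.tolist(),P.round(3).tolist(),P.mean(0).round(4),np.linalg.norm(P-np.roll(P,1,0),axis=1).round(3))
# lid: knob dark blob & plate
for n,c,box in(('top',t,(285,145,340,200)),('side',s,(300,180,370,245))):
    x0,y0,x1,y1=box;g=cv2.cvtColor(c['color'],cv2.COLOR_RGB2GRAY)[y0:y1,x0:x1]
    m=(g<60).astype(np.uint8);n_,l,st,ce=cv2.connectedComponentsWithStats(m)
    for i in range(1,n_):
        if st[i,4]>15:print(n,'dark',st[i]+[x0,y0,0,0,0],ce[i]+[x0,y0])
print(onz(t,312,173,.1),onz(t,229,190,.065))
# green
for n,c,box in(('top',t,(185,165,260,215)),('side',s,(240,120,272,185))):
    x0,y0,x1,y1=box;h=cv2.cvtColor(c['color'],cv2.COLOR_RGB2HSV)[y0:y1,x0:x1]
    m=cv2.inRange(h,(45,90,20),(85,255,255));n_,l,st,ce=cv2.connectedComponentsWithStats(m)
    for i in range(1,n_):
        if st[i,4]>8:
            print(n,'green',st[i]+[x0,y0,0,0,0],ce[i]+[x0,y0])
            print(cv2.minAreaRect(np.argwhere(l==i)[:,::-1].astype(np.float32)+[x0,y0]) if 0 else '')
E
```

```text
top [[421, 181], [431, 229], [383, 238], [373, 190]] [[0.572, -0.345, 0.012], [0.41, -0.378, 0.012], [0.377, -0.217, 0.012], [0.537, -0.183, 0.012]] [ 0.4741 -0.2806  0.012 ] [0.166 0.165 0.164 0.164]
side [[372, 271], [431, 306], [388, 356], [328, 313]] [[0.542, -0.185, 0.012], [0.577, -0.348, 0.012], [0.408, -0.385, 0.012], [0.376, -0.222, 0.012]] [ 0.4758 -0.2851  0.012 ] [0.17  0.167 0.173 0.166]
top dark [309 167   7   8  44] [312.         170.63636364]
top dark [293 170  40  26 206] [314.94660194 187.95631068]
side dark [326 180  12   4  35] [331.85714286 181.08571429]
side dark [332 192   8  14  97] [335.88659794 198.6185567 ]
side dark [312 216  49  25 388] [335.02061856 232.05412371]
[0.5765169  0.02408632 0.1       ] [0.52094163 0.29085476 0.065     ]
top green [215 180  10   8  42] [219.26190476 183.11904762]

top green [195 190   6   4  15] [197.73333333 191.4       ]

side green [258 126   8  25 140] [261.88571429 137.17142857]

side green [243 139   6  17  69] [245.30434783 147.13043478]
```

View pics/crop.png

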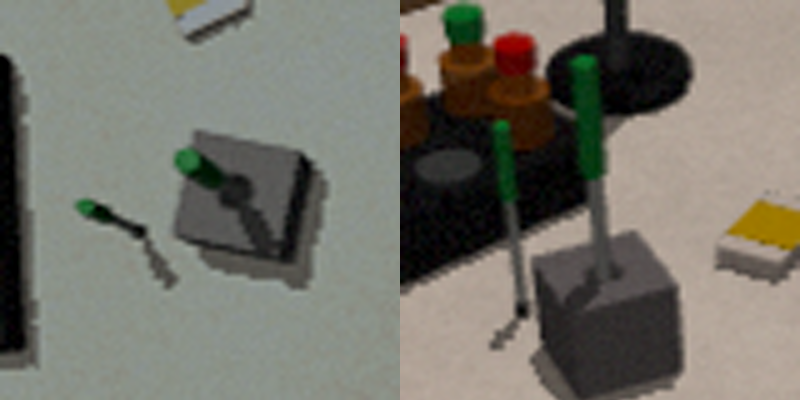

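Crop: the rod in the grey holder (crop 190,160 left; 585,60 right) is the thicker, longer one and it stands in the holder, so it is the one meant. The thin one beside it (crop 85,207; 500,130) has the wrong size and stands outside the holder. Next I measure the lid, rod and holder precisely.

```bash
cat > m1.py <<'E'
from h import *
import pickle
t=pickle.load(open('top0.pkl','rb'));s=pickle.load(open('side0.pkl','rb'))
def up(c,box,k=4):
    x0,y0,x1,y1=box;return cv2.resize(c['color'][y0:y1,x0:x1],None,fx=k,fy=k,interpolation=cv2.INTER_CUBIC)
def bigest(m): return max(cv2.findContours(m,0,1)[0],key=cv2.contourArea)
def full(p,box,k=4): return (np.array(p,float)+.5)/k-.5+np.array(box[:2])
def axis(c,box,k=4):
    h=cv2.cvtColor(up(c,box,k),cv2.COLOR_RGB2HSV);m=cv2.inRange(h,(40,90,20),(88,255,255))
    n,l,st,ce=cv2.connectedComponentsWithStats(m);i=1+np.argmax(st[1:,4]);p=full(np.argwhere(l==i)[:,::-1],box,k)
    mu=p.mean(0);_,_,V=np.linalg.svd(p-mu,full_matrices=False);d=V[0]*np.sign(V[0][1]);q=(p-mu)@d
    return mu,d,q.min(),q.max()
def two(bt,bs,L):
    mt,dt,a0,a1=axis(t,bt);ms,ds,b0,b1=axis(s,bs)
    print('top ends',mt+dt*a0,mt+dt*a1,'side',ms+ds*b0,ms+ds*b1)
    top,g=tri(t,mt+dt*a0,s,ms+ds*b0);print('top end',top.round(4),g.round(4))
    # plane intersection for the axis
    def pl(c,m,d):
        e,r1=ray(c,*(m+d*8));_,r2=ray(c,*(m-d*8));n=np.cross(r1,r2);return e,n/np.linalg.norm(n)
    e1,n1=pl(t,mt,dt);e2,n2=pl(s,ms,ds);a=np.cross(n1,n2);a/=np.linalg.norm(a);a*=np.sign(a[2])
    p0=np.linalg.lstsq(np.array([n1,n2]),[n1@e1,n2@e2],rcond=None)[0]
    for z in(.01,.065,.12,.17,.2):print('axis z',z,(p0+a*(z-p0[2])/a[2]).round(4))
    print('lean',a.round(3),np.degrees(np.arccos(a[2])))
print('ROD');two((205,172,232,200),(250,120,272,160),.2)
print('small');two((190,184,210,205),(238,132,252,165),.1)
for n,c,box in(('top',t,(285,145,340,203)),('side',s,(305,180,370,222))):
    im=up(c,box);g=cv2.cvtColor(im,cv2.COLOR_RGB2GRAY).astype(int)
    print(n,'gray levels',np.percentile(g,[5,25,50,75,95]))
# holder top face: gray brightness
for n,c,box in(('top',t,(210,170,250,212)),('side',s,(245,155,290,200))):
    g=cv2.cvtColor(c['color'],cv2.COLOR_RGB2GRAY);x0,y0,x1,y1=box
    print(n);print(g[y0:y1:2,x0:x1:2])
E
python3 m1.py
```

```text
ROD
top ends [214.93446307 180.2858613 ] [224.10551877 186.40373339] side [261.21521558 125.10446963] [262.75478388 150.61716817]
top end [0.5324 0.3028 0.213 ] 0.004
axis z 0.01 [0.5173 0.2838 0.01  ]
axis z 0.065 [0.5313 0.3056 0.065 ]
axis z 0.12 [0.5453 0.3273 0.12  ]
axis z 0.17 [0.5581 0.3471 0.17  ]
axis z 0.2 [0.5657 0.3589 0.2   ]
lean [0.23  0.358 0.905] 25.18247324711716
small
top ends [195.19407331 190.01201429] [201.48324601 193.85687211] side [244.17774133 138.61766547] [246.46109518 155.03685974]
top end [0.5108 0.3779 0.1419] 0.0028
axis z 0.01 [0.5635 0.4809 0.01  ]
axis z 0.065 [0.548  0.4503 0.065 ]
axis z 0.12 [0.5325 0.4197 0.12  ]
axis z 0.17 [0.5184 0.3918 0.17  ]
axis z 0.2 [0.51   0.3751 0.2   ]
lean [-0.239 -0.472  0.848] 31.954655200811068
top gray levels [ 29. 134. 140. 143. 145.]
side gray levels [ 46. 131. 140. 166. 169.]
top
[[141 144 143 143 144 143 142 146 144 141 143 142 143 143 142 145 142 145
  140 144]
 [143 142 142 142 145 142 144 142 144 143 146 145 142 144 143 146 143 142
  144 142]
 [145 144 143 143 144 145 143 143 141 141 143 143 141 141 142 
[... 3090 characters left out ...]
 89 169 165 167 168]
 [168 167 168  88  87  63  39  33  40  43  43  45  45  49  42  44  44  45
   92 167 173 167 167]
 [168 170 169 155  90  88  46  35  48  44  48  40  42  46  45  48  46  48
  121 167 166 168 167]
 [168 170 167 168  83  86  78  35  44  46  46  46  44  47  56  74  86 110
  172 170 169 167 167]
 [167 169 166 170 166  88  88  67  44  46  50  64  83  82  87 110 162 161
  165 166 164 164 166]
 [169 167 166 168 168 167  88  85  69  84  87  84 156 162 165 163 168 167
  165 165 168 164 168]
 [168 165 165 166 168 173  87  88 108 160 162 165 169 167 169 171 169 163
  166 164 167 164 167]
 [169 165 167 165 170 167 160 163 170 165 166 169 167 166 167 169 169 165
  165 170 168 170 172]]
```

```bash
cat > m2.py <<'E'
from m1 import *
print('=====')
g,d=tri(t,(224.1,186.4),s,(262.75,150.6));print('green low',g.round(4),d.round(4))
hc,d=tri(t,(227.,188.1),s,(265.7,169.1));print('holder top c',hc.round(4),d.round(4),onz(t,227,188.1,.065).round(4),onz(s,265.7,169.1,.065).round(4))
T=t['color'].astype(int);print('bench',T[170,350],'plate',T[180,325],T[160,312],T[173,297]);S=s['color'].astype(int);print('side plate',S[205,325],S[212,345],'wall',S[222,335])
k1,d=tri(t,(312,170.6),s,(335.9,198.6));print('knob mid',k1.round(4),d.round(4))
for z in(.073,.107):
    P=onz(t,312,172,.09);P[2]=z;print(proj(t,P),proj(s,P))
# dark base/lid extents by plain dark mask on side & colour distance on top
im=up(t,(285,145,340,203)).astype(int);b=T[165:185,345:365].reshape(-1,3).mean(0);
sat=im[:,:,1]-im[:,:,0];bs=b[1]-b[0];print('bench g-r',bs)
m=((sat<bs/2)&(im.sum(2)>250)).astype(np.uint8);m=cv2.morphologyEx(m,2,np.ones((5,5)));c=bigest(m);e=cv2.fitEllipse(cv2.convexHull(c));print('plate ellipse',full(e[0],(285,145)),np.array(e[1])/4,onz(t,*full(e[0],(285,145)),.073))
E
python3 m2.py | sed -n '/=====/,$p'
```

```text
=====
green low [0.5245 0.2919 0.1358] 0.0027
holder top c [0.5293 0.2961 0.066 ] 0.0055 [0.527  0.2975 0.065 ] [0.5324 0.2962 0.065 ]
bench [138 146 140] plate [128 129 127] [139 138 136] [135 136 132]
side plate [138 129 129] [142 132 130] wall [103  95  83]
knob mid [0.5878 0.023  0.0907] 0.0046
[311.97867087 172.86448401] [332.88587421 204.55974048]
[312.0218662  171.11374802] [333.00852786 194.55893866]
bench g-r 7.217500000000001
plate ellipse [311.89507866 170.86028862] [38.31263351 39.06450272] [0.58793378 0.02454906 0.073     ]
```

```bash
python3 - <<'E' | sed -n '/=====/,$p'
from m2 import *
print('=====!')
a,d=tri(t,(217.1,181.5),s,(261.4,126.6));print('rod top',a.round(4),d.round(4),onz(t,217.1,181.5,.208).round(4),onz(s,261.4,126.6,.208).round(4))
# green centroid
mt=axis(t,(205,172,232,200));ms=axis(s,(250,120,272,160));print(mt,ms,onz(t,*mt[0],.175),onz(s,*ms[0],.17))
# side shaft line: where the shaft enters hole approx crop(607,275)
print('entry side',onz(s,225+207/5-.5,115+275/5-.5,.065),'top hole',onz(t,180+237/5-.5,150+190/5-.5,.065))
P=env.observe()['tool_pos'];print('tcp px',proj(t,P),proj(s,P))
a=t['color'][300:350,120:200];b=s['color'][80:150,50:130]
cv2.imwrite('pics/grip.png',np.hstack([cv2.resize(a,(400,250)),cv2.resize(b,(400,350))[:250] if 0 else cv2.resize(b,(400,250))])[:,:,::-1])
E
```

```text
=====
green low [0.5245 0.2919 0.1358] 0.0027
holder top c [0.5293 0.2961 0.066 ] 0.0055 [0.527  0.2975 0.065 ] [0.5324 0.2962 0.065 ]
bench [138 146 140] plate [128 129 127] [139 138 136] [135 136 132]
side plate [138 129 129] [142 132 130] wall [103  95  83]
knob mid [0.5878 0.023  0.0907] 0.0046
[311.97867087 172.86448401] [332.88587421 204.55974048]
[312.0218662  171.11374802] [333.00852786 194.55893866]
bench g-r 7.217500000000001
plate ellipse [311.89507866 170.86028862] [38.31263351 39.06450272] [0.58793378 0.02454906 0.073     ]
=====!
rod top [0.5292 0.2967 0.2119] 0.004 [0.528  0.2985 0.208 ] [0.5345 0.3021 0.208 ]
(array([219.21679104, 183.14253731]), array([0.83188971, 0.554941  ]), np.float64(-5.147711209254247), np.float64(5.876653694500044)) (array([261.94478799, 137.19445671]), array([0.0602356 , 0.99818419]), np.float64(-12.111980166847484), np.float64(13.44712891865363)) [0.52774966 0.29933132 0.175     ] [0.53606069 0.30777559 0.17      ]
entry side [0.53177136 0.2938873  0.065     ] top hole [0.52892997 0.29794766 0.065     ]
tcp px [132.84896494 320.51705248] [ 96.14970963 133.0507208 ]
```

The vertical estimates agree: knob at about (0.588, 0.024), and the rod nearly upright at (0.529, 0.298) with its top at 0.21. Moving to the lid.

>>> arm_command:
  moves:
    - {"x": -20, "y": -38, "wz": -7.5, "fingers": -1}
    - {"x": -20, "y": -40, "wz": -7.45, "fingers": -1}
    - {"x": -30, "y": -32, "fingers": -1}
    - {"x": -30, "y": -32, "fingers": -1}
    - {"x": -30, "y": -32, "fingers": -1}

```text
validation failed for argument at $.mo...
```

>>> arm_command:
  moves:
    - {"x": -30, "y": -32, "fingers": -1}
    - {"x": -30, "y": -32, "fingers": -1}
    - {"x": -30, "y": -32, "fingers": -1}
    - {"x": -30, "y": -32, "fingers": -1}
    - {"x": -30, "y": -32, "fingers": -1}

```text
validation failed for argument at $.mo...
```

>>> arm_command:
  moves:
    - {"x": -20, "y": -38, "z": 0, "wx": 0, "wy": 0, "wz": -7.5, "fingers": -1}
    - {"x": -20, "y": -40, "z": 0, "wx": 0, "wy": 0, "wz": -7.45, "fingers": -1}
    - {"x": -30, "y": -32, "z": 0, "wx": 0, "wy": 0, "wz": 0, "fingers": -1}
    - {"x": -30, "y": -32, "z": 0, "wx": 0, "wy": 0, "wz": 0, "fingers": -1}
    - {"x": -30, "y": -32, "z": 0, "wx": 0, "wy": 0, "wz": 0, "fingers": -1}

```text
time: 0.6
tool_pos: [0.2501, 0.3257, 0.2312]
tool_rot: [-0.0, 1.0, 0.0, 0.0]
ft_force: [0.1, 0.5, -0.8]
gripper_width: 1.0
grasp_force: 0.0
```

>>> arm_command:
  moves:
    - {"x": -32, "y": -30, "z": 0, "wx": 0, "wy": 0, "wz": 0, "fingers": -1}
    - {"x": -32, "y": -30, "z": 0, "wx": 0, "wy": 0, "wz": 0, "fingers": -1}
    - {"x": -32, "y": -30, "z": 0, "wx": 0, "wy": 0, "wz": 0, "fingers": -1}
    - {"x": -32, "y": -30, "z": 0, "wx": 0, "wy": 0, "wz": 0, "fingers": -1}
    - {"x": -32, "y": -30, "z": 0, "wx": 0, "wy": 0, "wz": 0, "fingers": -1}

```text
time: 1.1
tool_pos: [0.4105, 0.1755, 0.2312]
tool_rot: [0.0, 1.0, 0.0, -0.0]
ft_force: [0.9, 1.4, 0.3]
gripper_width: 1.004
grasp_force: 0.0
```

>>> arm_command:
  moves:
    - {"x": -32, "y": -30, "z": 0, "wx": 0, "wy": 0, "wz": 0, "fingers": -1}
    - {"x": -32, "y": -30, "z": 0, "wx": 0, "wy": 0, "wz": 0, "fingers": -1}
    - {"x": -32, "y": -30, "z": 10, "wx": 0, "wy": 0, "wz": 0, "fingers": -1}
    - {"x": -22, "y": -20, "z": 20, "wx": 0, "wy": 0, "wz": 0, "fingers": -1}
    - {"x": 0, "y": 0, "z": 20, "wx": 0, "wy": 0, "wz": 0, "fingers": -1}

```text
time: 1.6
tool_pos: [0.53, 0.0646, 0.1799]
tool_rot: [0.001, 1.0, -0.0, 0.0]
ft_force: [-0.3, -0.6, -0.1]
gripper_width: 0.998
grasp_force: 0.0
```

>>> arm_command:
  moves:
    - {"x": 0, "y": 0, "z": 0, "wx": 0, "wy": 0, "wz": 0, "fingers": -1}
    - {"x": 0, "y": 0, "z": 0, "wx": 0, "wy": 0, "wz": 0, "fingers": -1}
    - {"x": 0, "y": 0, "z": 0, "wx": 0, "wy": 0, "wz": 0, "fingers": -1}
    - {"x": 0, "y": 0, "z": 0, "wx": 0, "wy": 0, "wz": 0, "fingers": -1}
    - {"x": 0, "y": 0, "z": 0, "wx": 0, "wy": 0, "wz": 0, "fingers": -1}

```text
time: 2.1
tool_pos: [0.5277, 0.0675, 0.182]
tool_rot: [-0.0, 1.0, -0.0, 0.001]
ft_force: [0.2, -0.1, -0.1]
gripper_width: 0.993
grasp_force: 0.0
```

>>> arm_command:
  moves:
    - {"x": -30, "y": -22, "z": 10, "wx": 0, "wy": 0, "wz": 0, "fingers": -1}
    - {"x": -30, "y": -22, "z": 15, "wx": 0, "wy": 0, "wz": 0, "fingers": -1}
    - {"x": 0, "y": 0, "z": 25, "wx": 0, "wy": 0, "wz": 0, "fingers": -1}
    - {"x": 0, "y": 0, "z": 25, "wx": 0, "wy": 0, "wz": 0, "fingers": -1}
    - {"x": 0, "y": 0, "z": 15, "wx": 0, "wy": 0, "wz": 0, "fingers": -1}

```text
time: 2.6
tool_pos: [0.5871, 0.0232, 0.0898]
tool_rot: [-0.0, 1.0, 0.0, -0.001]
ft_force: [-0.4, 0.0, -0.6]
gripper_width: 1.0
grasp_force: 0.0
```

```bash
python3 - <<'E'
from h import *
t=snap('top');s=snap('side')
a=cv2.resize(t['color'][140:210,272:352],(400,350),interpolation=2);b=cv2.resize(s['color'][150:240,290:380],(400,400),interpolation=2)[:350]
cv2.imwrite('pics/lidg.png',np.hstack([a,b])[:,:,::-1]);P=env.observe()['tool_pos'];print(P)
E
```

```text
[0.58655442 0.02335618 0.08978192]
```

View pics/lidg.png

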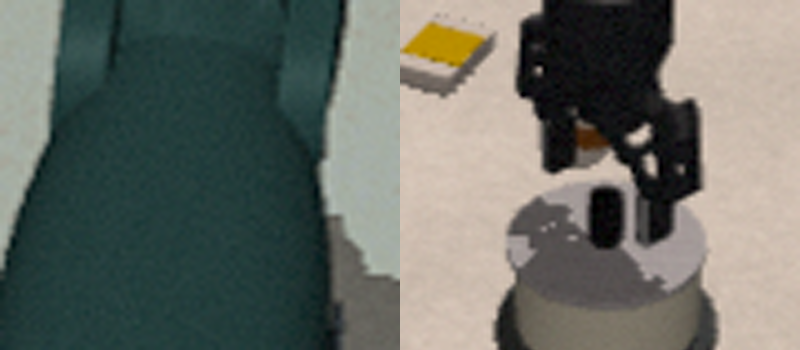

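The knob (crop 605,215) stands midway between the finger tips (558,150 and 655,230). Next: down 11 mm, close, lift.

>>> arm_command:
  moves:
    - {"x": 0, "y": 0, "z": 11, "wx": 0, "wy": 0, "wz": 0, "fingers": -1}
    - {"x": 0, "y": 0, "z": 0, "wx": 0, "wy": 0, "wz": 0, "fingers": 0}
    - {"x": 0, "y": 0, "z": 0, "wx": 0, "wy": 0, "wz": 0, "fingers": 0.3}
    - {"x": 0, "y": 0, "z": 0, "wx": 0, "wy": 0, "wz": 0, "fingers": 0.4}
    - {"x": 0, "y": 0, "z": 0, "wx": 0, "wy": 0, "wz": 0, "fingers": 0.5}

```text
time: 3.2
tool_pos: [0.5879, 0.0232, 0.0808]
tool_rot: [-0.0, 1.0, -0.0, 0.0]
ft_force: [0.1, 0.8, -0.3]
gripper_width: 0.327
grasp_force: 0.0
```

>>> arm_command:
  moves:
    - {"x": 0, "y": 0, "z": 0, "wx": 0, "wy": 0, "wz": 0, "fingers": 0.7}
    - {"x": 0, "y": 0, "z": 0, "wx": 0, "wy": 0, "wz": 0, "fingers": 1}
    - {"x": 0, "y": 0, "z": 0, "wx": 0, "wy": 0, "wz": 0, "fingers": 1}
    - {"x": 0, "y": 0, "z": 0, "wx": 0, "wy": 0, "wz": 0, "fingers": 1}
    - {"x": 0, "y": 0, "z": 0, "wx": 0, "wy": 0, "wz": 0, "fingers": 1}

```text
time: 3.7
tool_pos: [0.5878, 0.0231, 0.0809]
tool_rot: [-0.0, 1.0, -0.0, 0.0]
ft_force: [-1.6, -0.2, 6.1]
gripper_width: 0.24
grasp_force: 58.5
```

>>> arm_command:
  moves:
    - {"x": 0, "y": 0, "z": -5, "wx": 0, "wy": 0, "wz": 0, "fingers": 1}
    - {"x": 0, "y": 0, "z": -10, "wx": 0, "wy": 0, "wz": 0, "fingers": 1}
    - {"x": 0, "y": 0, "z": -20, "wx": 0, "wy": 0, "wz": 0, "fingers": 1}
    - {"x": 0, "y": 0, "z": -25, "wx": 0, "wy": 0, "wz": 0, "fingers": 1}
    - {"x": 0, "y": -20, "z": -20, "wx": 0, "wy": 0, "wz": 0, "fingers": 1}

```text
time: 4.2
tool_pos: [0.5877, 0.0044, 0.1623]
tool_rot: [-0.001, 1.0, 0.0, 0.0]
ft_force: [0.6, -0.7, -1.1]
gripper_width: 0.233
grasp_force: 58.8
```

>>> arm_command:
  moves:
    - {"x": 12, "y": -30, "z": 0, "wx": 0, "wy": 0, "wz": 0, "fingers": 1}
    - {"x": 12, "y": -32, "z": 0, "wx": 0, "wy": 0, "wz": 0, "fingers": 1}
    - {"x": 12, "y": -32, "z": 0, "wx": 0, "wy": 0, "wz": 0, "fingers": 1}
    - {"x": 12, "y": -32, "z": 0, "wx": 0, "wy": 0, "wz": 0, "fingers": 1}
    - {"x": 12, "y": -32, "z": 0, "wx": 0, "wy": 0, "wz": 0, "fingers": 1}

```text
time: 4.7
tool_pos: [0.5271, -0.156, 0.1611]
tool_rot: [-0.0, 1.0, -0.0, 0.0]
ft_force: [1.0, -0.6, -1.6]
gripper_width: 0.237
grasp_force: 58.8
```

>>> arm_command:
  moves:
    - {"x": 12, "y": -32, "z": 0, "wx": 0, "wy": 0, "wz": 0, "fingers": 1}
    - {"x": 12, "y": -32, "z": 0, "wx": 0, "wy": 0, "wz": 0, "fingers": 1}
    - {"x": 13, "y": -31, "z": 0, "wx": 0, "wy": 0, "wz": 0, "fingers": 1}
    - {"x": 16, "y": -32, "z": 0, "wx": 0, "wy": 0, "wz": 0, "fingers": 1}
    - {"x": 0, "y": 0, "z": 0, "wx": 0, "wy": 0, "wz": 0, "fingers": 1}

```text
time: 5.2
tool_pos: [0.4733, -0.2851, 0.1609]
tool_rot: [0.002, 1.0, -0.001, 0.0]
ft_force: [-0.1, 0.2, -1.5]
gripper_width: 0.235
grasp_force: 58.8
```

```bash
python3 - <<'E'
from h import *
import pickle
print(env.observe()['tool_pos'],env.observe()['ft_force'])
t=snap('top','top1.png');s=snap('side','side1.png')
pickle.dump(t,open('top1.pkl','wb'));pickle.dump(s,open('side1.pkl','wb'))
a=cv2.resize(t['color'][140:210,277:347],(400,400),interpolation=2);b=cv2.resize(s['color'][180:360,300:480],(400,400),interpolation=2)
cv2.imwrite('pics/d1.png',np.hstack([a,b])[:,:,::-1])
E
```

```text
[ 0.4733064  -0.28505553  0.16094381] [-0.11677889  0.15400432 -1.50047699]
```

View pics/d1.png

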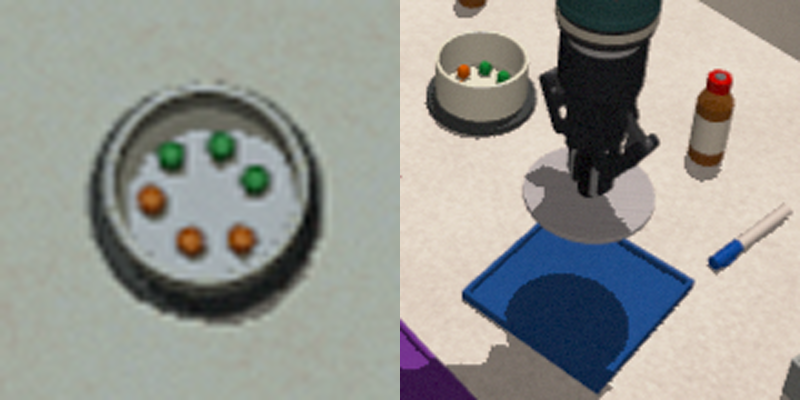

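The lid is held level over the blue tray (side crop 590,200), and the beads are all in the dish (top crop centre about 205,190). Lowering it.

>>> arm_command:
  moves:
    - {"x": -1, "y": 3, "z": 30, "wx": 0, "wy": 0, "wz": 0, "fingers": 1}
    - {"x": 0, "y": 0, "z": 35, "wx": 0, "wy": 0, "wz": 0, "fingers": 1}
    - {"x": 0, "y": 0, "z": 35, "wx": 0, "wy": 0, "wz": 0, "fingers": 1}
    - {"x": 0, "y": 0, "z": 22, "wx": 0, "wy": 0, "wz": 0, "fingers": 1}
    - {"x": 0, "y": 0, "z": 8, "wx": 0, "wy": 0, "wz": 0, "fingers": 1}

```text
time: 5.8
tool_pos: [0.4752, -0.2772, 0.0287]
tool_rot: [-0.001, 1.0, 0.001, -0.001]
ft_force: [-0.1, 0.3, -0.6]
gripper_width: 0.238
grasp_force: 58.9
```

>>> arm_command:
  moves:
    - {"x": 0, "y": 0, "z": 2, "wx": 0, "wy": 0, "wz": 0, "fingers": 1}
    - {"x": 0, "y": 0, "z": 2, "wx": 0, "wy": 0, "wz": 0, "fingers": 1}
    - {"x": 0, "y": 0, "z": 1, "wx": 0, "wy": 0, "wz": 0, "fingers": 1}
    - {"x": 0, "y": 0, "z": 1, "wx": 0, "wy": 0, "wz": 0, "fingers": 1}
    - {"x": 0, "y": 0, "z": 0, "wx": 0, "wy": 0, "wz": 0, "fingers": 1}

```text
time: 6.3
tool_pos: [0.4758, -0.279, 0.0247]
tool_rot: [-0.0, 1.0, -0.0, 0.0]
ft_force: [-0.8, -0.4, -1.9]
gripper_width: 0.238
grasp_force: 58.9
```

```bash
cat > m3.py <<'E'
from h import *
import pickle
t=pickle.load(open('top1.pkl','rb'));s=pickle.load(open('side1.pkl','rb'))
for n,c,box in(('top',t,(277,140,347,210)),('side',s,(300,180,365,245))):
    x0,y0,x1,y1=box;im=cv2.resize(c['color'][y0:y1,x0:x1],None,fx=4,fy=4,interpolation=2)
    h=cv2.cvtColor(im,cv2.COLOR_RGB2HSV);m=cv2.inRange(h,(5,120,60),(85,255,255));m=cv2.morphologyEx(m,2,np.ones((3,3)))
    n_,l,st,ce=cv2.connectedComponentsWithStats(m)
    B=[onz(c,*((ce[i]+.5)/4-.5+[x0,y0]),.027) for i in range(1,n_) if st[i,4]>60 and st[i,2]<30]
    print(n,[(b*1000).round().astype(int)[:2].tolist() for b in B]);
    if len(B)>3:
        B=np.array(B)[:,:2];A=np.c_[2*B,np.ones(len(B))];q=np.linalg.lstsq(A,(B**2).sum(1),rcond=None)[0];print('ring centre',q[:2],np.sqrt(q[2]+q[:2]@q[:2]))
    g=cv2.cvtColor(im,cv2.COLOR_RGB2GRAY);m=(g<70).astype(np.uint8);k=max(cv2.findContours(m,0,1)[0],key=cv2.contourArea);e=cv2.fitEllipse(cv2.convexHull(k))
    p=(np.array(e[0])+.5)/4-.5+[x0,y0];print('base',p,np.array(e[1])/4,onz(c,*p,.008))
E
python3 m3.py; python3 -c "
from h import *
o=env.observe();print(o['tool_pos'],o['ft_force'])"
```

```text
top [[616, 14], [610, 43], [597, -7], [582, 54], [560, 1], [558, 31]]
ring centre [0.58618405 0.02196727] 0.03131946152038794
base [312.59275436 174.86048508] [40.1389122  41.15436554] [0.58527472 0.02188511 0.008     ]
side [[613, 41], [587, 52], [622, 15]]
base [335.7995224  224.08021927] [33.62646103 48.64636993] [0.58500134 0.01447625 0.008     ]
[ 0.47581302 -0.27897853  0.0247042 ] [-0.84162834 -0.38529202 -1.86531296]
```

>>> arm_command:
  moves:
    - {"x": 1, "y": -3, "z": 0, "wx": 0, "wy": 0, "wz": 0, "fingers": 1}
    - {"x": 0, "y": 0, "z": 0.7, "wx": 0, "wy": 0, "wz": 0, "fingers": 1}
    - {"x": 0, "y": 0, "z": 0.6, "wx": 0, "wy": 0, "wz": 0, "fingers": 1}
    - {"x": 0, "y": 0, "z": 0, "wx": 0, "wy": 0, "wz": 0, "fingers": 1}
    - {"x": 0, "y": 0, "z": 0, "wx": 0, "wy": 0, "wz": 0, "fingers": 1}

```text
time: 6.8
tool_pos: [0.4747, -0.2824, 0.0239]
tool_rot: [0.0, 1.0, -0.001, 0.0]
ft_force: [-3.3, 0.6, 13.6]
gripper_width: 0.239
grasp_force: 60.4
```

>>> arm_command:
  moves:
    - {"x": 0, "y": 0, "z": 0, "wx": 0, "wy": 0, "wz": 0, "fingers": 0}
    - {"x": 0, "y": 0, "z": 0, "wx": 0, "wy": 0, "wz": 0, "fingers": -0.2}
    - {"x": 0, "y": 0, "z": 0, "wx": 0, "wy": 0, "wz": 0, "fingers": -0.2}
    - {"x": 0, "y": 0, "z": -10, "wx": 0, "wy": 0, "wz": 0, "fingers": -0.2}
    - {"x": 0, "y": 0, "z": -36, "wx": 0, "wy": 0, "wz": 0, "fingers": -0.2}

```text
time: 7.3
tool_pos: [0.4732, -0.2807, 0.0676]
tool_rot: [-0.0, 1.0, 0.002, -0.002]
ft_force: [0.0, -1.3, 0.1]
gripper_width: 0.6
grasp_force: 0.0
```

>>> arm_command:
  moves:
    - {"x": 0, "y": 0, "z": -45, "wx": 0, "wy": 0, "wz": 0, "fingers": -0.2}
    - {"x": 0, "y": 0, "z": -45, "wx": 0, "wy": 0, "wz": 0, "fingers": -0.2}
    - {"x": 0, "y": 20, "z": -40, "wx": 0, "wy": 0, "wz": 0, "fingers": -0.2}
    - {"x": -4, "y": 30, "z": -35, "wx": 0, "wy": 0, "wz": 0, "fingers": -0.2}
    - {"x": -4, "y": 35, "z": -30, "wx": 0, "wy": 0, "wz": 0, "fingers": -0.2}

```text
time: 7.8
tool_pos: [0.4825, -0.1963, 0.2667]
tool_rot: [0.001, 1.0, -0.0, 0.001]
ft_force: [0.9, -0.0, 0.5]
gripper_width: 0.599
grasp_force: 0.0
```

>>> arm_command:
  moves:
    - {"x": -5, "y": 45, "z": -5, "wx": 0, "wy": 0, "wz": 0, "fingers": -0.2}
    - {"x": -5, "y": 45, "z": 0, "wx": 0, "wy": 0, "wz": 0, "fingers": -0.2}
    - {"x": -5, "y": 45, "z": 0, "wx": 0, "wy": 0, "wz": 0, "fingers": -0.2}
    - {"x": -5, "y": 45, "z": 0, "wx": 0, "wy": 0, "wz": 0, "fingers": -0.2}
    - {"x": -5, "y": 45, "z": 0, "wx": 0, "wy": 0, "wz": 0, "fingers": -0.2}

```text
time: 8.3
tool_pos: [0.5073, 0.03, 0.2699]
tool_rot: [-0.0, 1.0, -0.0, 0.0]
ft_force: [2.3, 0.2, -0.4]
gripper_width: 0.599
grasp_force: 0.0
```

>>> arm_command:
  moves:
    - {"x": -5, "y": 45, "z": 0, "wx": 0, "wy": 0, "wz": 0, "fingers": -0.2}
    - {"x": -5, "y": 45, "z": 0, "wx": 0, "wy": 0, "wz": 0, "fingers": -0.2}
    - {"x": -5, "y": 45, "z": 0, "wx": 0, "wy": 0, "wz": 0, "fingers": -0.2}
    - {"x": -5, "y": 45, "z": 0, "wx": 0, "wy": 0, "wz": 0, "fingers": -0.2}
    - {"x": 0, "y": 0, "z": 0, "wx": 0, "wy": 0, "wz": 0, "fingers": -0.2}

```text
time: 8.8
tool_pos: [0.5272, 0.2125, 0.2691]
tool_rot: [-0.002, 1.0, 0.0, -0.0]
ft_force: [-0.5, -0.9, -0.6]
gripper_width: 0.603
grasp_force: 0.0
```

```bash
python3 - <<'E'
from h import *
import pickle
o=env.observe();print(o['tool_pos'],o['gripper_width'],o['ft_force'])
t=snap('top','top2.png');s=snap('side')
x=[proj(s,(0.529,0.298,z)) for z in(.065,.21)];print(x,proj(s,o['tool_pos']))
a=cv2.resize(t['color'][155:255,355:455],(400,400),interpolation=2);b=cv2.resize(s['color'][80:200,210:330],(400,400),interpolation=2)
cv2.imwrite('pics/r1.png',np.hstack([a,b])[:,:,::-1])
E
```

```text
[0.52724449 0.2124542  0.26913102] 0.6029570936051425 [-0.51774427 -0.85108042 -0.62300634]
[array([264.42293226, 169.21095197]), array([260.44172728, 127.08639654])] [274.44907115 119.84876001]
```

View pics/r1.png

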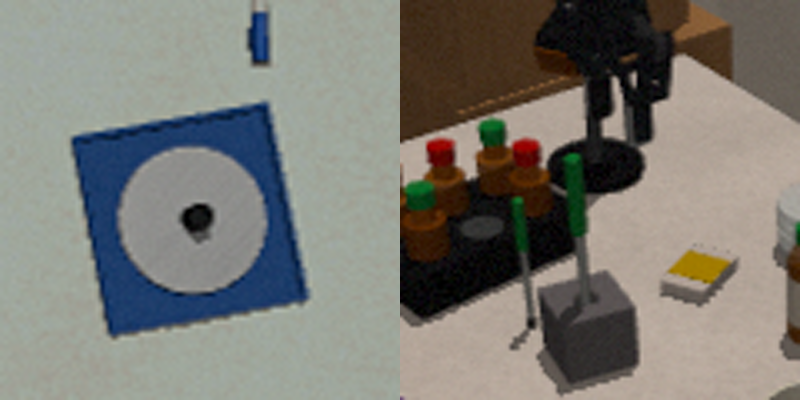

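The lid lies flat in the middle of the blue tray (crop 193,218). The rod (side crop 572,157 to 587,300) stands upright at about (0.529, 0.297). Going to grip it.

>>> arm_command:
  moves:
    - {"x": -1, "y": 42, "z": 0, "wx": 0, "wy": 0, "wz": 0, "fingers": -0.2}
    - {"x": -1, "y": 42, "z": 0, "wx": 0, "wy": 0, "wz": 0, "fingers": -0.2}
    - {"x": 0, "y": 0, "z": 10, "wx": 0, "wy": 0, "wz": 0, "fingers": -0.2}
    - {"x": 0, "y": 0, "z": 20, "wx": 0, "wy": 0, "wz": 0, "fingers": -0.2}
    - {"x": 0, "y": 0, "z": 20, "wx": 0, "wy": 0, "wz": 0, "fingers": -0.2}

```text
time: 9.4
tool_pos: [0.5298, 0.2907, 0.2188]
tool_rot: [0.0, 1.0, -0.0, 0.0]
ft_force: [-0.3, -0.8, 0.8]
gripper_width: 0.6
grasp_force: 0.0
```

```bash
python3 - <<'E'
from h import *
o=env.observe();print(o['tool_pos'],o['ft_force'])
t=snap('top');s=snap('side')
a=cv2.resize(t['color'][150:230,180:260],(400,400),interpolation=2);b=cv2.resize(s['color'][80:180,215:315],(400,400),interpolation=2)
cv2.imwrite('pics/r2.png',np.hstack([a,b])[:,:,::-1])
E
```

```text
[0.52979139 0.29073707 0.21878683] [-0.28874916 -0.77708622  0.75620988]
```

View pics/r2.png

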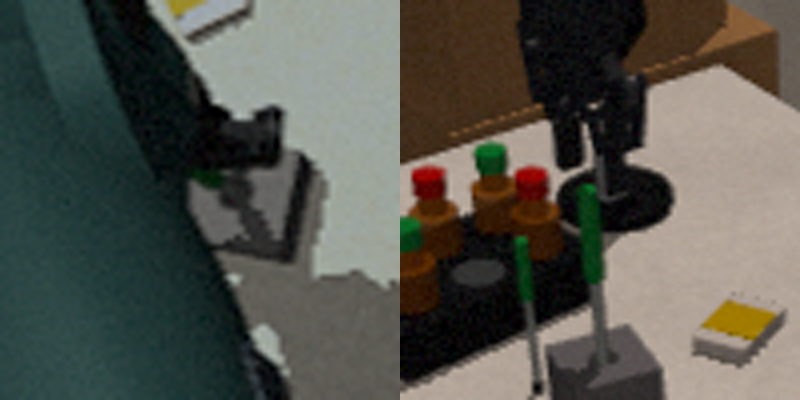

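Fingertips (side crop 568,165 / 630,148) sit slightly off the rod top (588,187). I'll compute the offset.

```bash
python3 - <<'E'
from h import *
import pickle
o=env.observe();P=o['tool_pos'];print(P)
s=pickle.load(open('side1.pkl','rb'))
p0=proj(s,P+[0,0,.007]);J=np.c_[proj(s,P+[.01,0,.007])-p0,proj(s,P+[0,.01,.007])-p0];print(p0,J)
tip=np.array([215+200/4,80+157/4])-.4;print('tip px',tip, 'bias',tip-p0)
top=np.array([215+188/4,80+187/4])-.4
for z in(.206,.21):
    print(z,onz(s,*(top-(tip-p0)),z))
E
```

```text
[0.52870357 0.29019411 0.21717668]
[261.34405107 123.73300893] [[ 3.0197865  -1.80349754]
 [-1.00894659 -1.32120063]]
tip px [264.6  118.85] bias [ 3.25594893 -4.88300893]
0.206 [0.51511666 0.28697978 0.206     ]
0.21 [0.51167911 0.28048523 0.21      ]
```

The right tip is hidden against the dark stand base. With that accounted for, the geometry agrees with (0.529, 0.298), so I go down and close.

>>> arm_command:
  moves:
    - {"x": 0, "y": 8, "z": 0, "wx": 0, "wy": 0, "wz": 0, "fingers": -0.2}
    - {"x": 0, "y": 0, "z": 16, "wx": 0, "wy": 0, "wz": 0, "fingers": -0.2}
    - {"x": 0, "y": 0, "z": 16, "wx": 0, "wy": 0, "wz": 0, "fingers": -0.2}
    - {"x": 0, "y": 0, "z": 16, "wx": 0, "wy": 0, "wz": 0, "fingers": -0.2}
    - {"x": 0, "y": 0, "z": 16, "wx": 0, "wy": 0, "wz": 0, "fingers": -0.2}

```text
time: 10.0
tool_pos: [0.5303, 0.3003, 0.1559]
tool_rot: [0.0, 1.0, 0.0, 0.001]
ft_force: [-0.5, 0.9, 0.7]
gripper_width: 0.606
grasp_force: 0.0
```

>>> arm_command:
  moves:
    - {"x": 0, "y": 0, "z": 0, "wx": 0, "wy": 0, "wz": 0, "fingers": 0.3}
    - {"x": 0, "y": 0, "z": 0, "wx": 0, "wy": 0, "wz": 0, "fingers": 0.5}
    - {"x": 0, "y": 0, "z": 0, "wx": 0, "wy": 0, "wz": 0, "fingers": 0.6}
    - {"x": 0, "y": 0, "z": 0, "wx": 0, "wy": 0, "wz": 0, "fingers": 0.7}
    - {"x": 0, "y": 0, "z": 0, "wx": 0, "wy": 0, "wz": 0, "fingers": 1}

```text
time: 10.5
tool_pos: [0.5303, 0.3001, 0.1565]
tool_rot: [0.0, 1.0, 0.0, 0.001]
ft_force: [-0.0, -1.3, 5.8]
gripper_width: 0.17
grasp_force: 58.3
```

>>> arm_command:
  moves:
    - {"x": 0, "y": 0, "z": 0, "wx": 0, "wy": 0, "wz": 0, "fingers": 1}
    - {"x": 0, "y": 0, "z": 0, "wx": 0, "wy": 0, "wz": 0, "fingers": 1}
    - {"x": 0, "y": 0, "z": 0, "wx": 0, "wy": 0, "wz": 0, "fingers": 1}
    - {"x": 0, "y": 0, "z": 0, "wx": 0, "wy": 0, "wz": 0, "fingers": 1}
    - {"x": 0, "y": 0, "z": 0, "wx": 0, "wy": 0, "wz": 0, "fingers": 1}

```text
time: 11.0
tool_pos: [0.5303, 0.3001, 0.1565]
tool_rot: [0.0, 1.0, 0.0, 0.001]
ft_force: [0.1, -1.3, 6.5]
gripper_width: 0.171
grasp_force: 58.3
```

>>> arm_command:
  moves:
    - {"x": 0, "y": 0, "z": -5, "wx": 0, "wy": 0, "wz": 0, "fingers": 1}
    - {"x": 0, "y": 0, "z": -15, "wx": 0, "wy": 0, "wz": 0, "fingers": 1}
    - {"x": 0, "y": 0, "z": -20, "wx": 0, "wy": 0, "wz": 0, "fingers": 1}
    - {"x": 0, "y": 0, "z": -25, "wx": 0, "wy": 0, "wz": 0, "fingers": 1}
    - {"x": 0, "y": 0, "z": -20, "wx": 0, "wy": 0, "wz": 0, "fingers": 1}

```text
time: 11.5
tool_pos: [0.5297, 0.3003, 0.2421]
tool_rot: [-0.0, 1.0, 0.0, 0.001]
ft_force: [0.7, -0.1, -0.1]
gripper_width: 0.164
grasp_force: 58.5
```

>>> arm_command:
  moves:
    - {"x": -6, "y": -30, "z": 0, "wx": 0, "wy": 0, "wz": 0, "fingers": 1}
    - {"x": -8, "y": -42, "z": 0, "wx": 0, "wy": 0, "wz": 0, "fingers": 1}
    - {"x": -9, "y": -45, "z": 0, "wx": 0, "wy": 0, "wz": 0, "fingers": 1}
    - {"x": -9, "y": -45, "z": 0, "wx": 0, "wy": 0, "wz": 0, "fingers": 1}
    - {"x": -9, "y": -45, "z": 0, "wx": 0, "wy": 0, "wz": 0, "fingers": 1}

```text
time: 12.0
tool_pos: [0.5708, 0.0915, 0.2409]
tool_rot: [-0.0, 1.0, 0.0, 0.0]
ft_force: [0.9, -0.3, -1.2]
gripper_width: 0.169
grasp_force: 58.6
```

>>> arm_command:
  moves:
    - {"x": -9, "y": -45, "z": 0, "wx": 0, "wy": 0, "wz": 0, "fingers": 1}
    - {"x": -6, "y": -22, "z": 0, "wx": 0, "wy": 0, "wz": 0, "fingers": 1}
    - {"x": 0, "y": 0, "z": 0, "wx": 0, "wy": 0, "wz": 0, "fingers": 1}
    - {"x": 0, "y": 0, "z": 0, "wx": 0, "wy": 0, "wz": 0, "fingers": 1}
    - {"x": 0, "y": 0, "z": 0, "wx": 0, "wy": 0, "wz": 0, "fingers": 1}

```text
time: 12.5
tool_pos: [0.5855, 0.0271, 0.2404]
tool_rot: [-0.0, 1.0, 0.0, 0.0]
ft_force: [0.2, 1.4, -0.8]
gripper_width: 0.171
grasp_force: 58.7
```

```bash
python3 - <<'E'
from h import *
import pickle
o=env.observe();P=o['tool_pos'];print(P,o['ft_force'],o['gripper_width'])
t=snap('top');s=snap('side');pickle.dump(s,open('side2.pkl','wb'))
for z in (-.1465,-.1325,-.09,-.05,-.022,0): print(z,proj(s,P+[0,0,z]).round(1),proj(t,P+[0,0,z]).round(1))
a=cv2.resize(t['color'][140:210,277:347],(350,350),interpolation=2);b=cv2.resize(s['color'][145:245,295:370],(450,600),interpolation=2)
a=np.vstack([a,np.zeros((250,350,3),np.uint8)])
cv2.imwrite('pics/r3.png',np.hstack([a,b])[:,:,::-1])
E
```

```text
[0.58546338 0.02707458 0.24036441] [ 0.22629208  1.42962345 -0.83072397] 0.17078746004478182
-0.1465 [333.5 197.4] [311.1 170.5]
-0.1325 [333.5 193.2] [311.1 169.8]
-0.09 [333.7 180.3] [311.1 167.4]
-0.05 [333.9 167.6] [311.2 165. ]
-0.022 [334.  158.4] [311.2 163.3]
0 [334.1 150.9] [311.2 161.9]
```

View pics/r3.png

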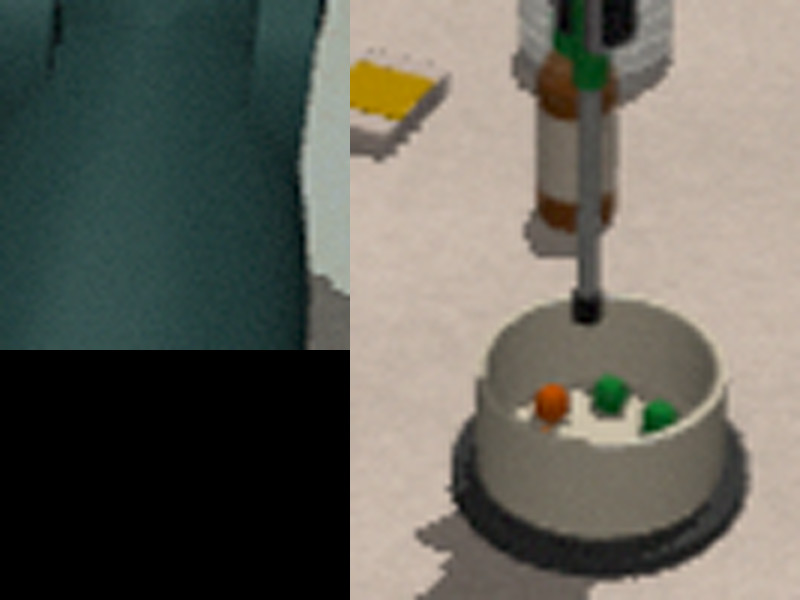

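```bash
python3 - <<'E'
from h import *
import pickle
s=pickle.load(open('side2.pkl','rb'))
r=onz(s,336.8,206.6,.067);f=onz(s,333.8,197.7,.0939);print(r,f,'rim-foot',r-f)
p=proj(s,r);print([proj(s,r+d)-p for d in np.array([[.01,0,0],[0,.01,0]])])
E
```

```text
[0.5891169  0.01657077 0.067     ] [0.58526418 0.02543061 0.0939    ] rim-foot [ 0.00385272 -0.00885984 -0.0269    ]
[array([ 2.86236609, -1.35897358]), array([-2.25628187, -1.79148397])]
```

Rod hangs straight (foot at crop 585,320). The dish centre averages (0.587, 0.0205). Centring, lowering to about 5 mm above the floor, then moving out through the widest bead gap (-105°).

>>> arm_command:
  moves:
    - {"x": -1.5, "y": -6.5, "z": 0, "wx": 0, "wy": 0, "wz": 0, "fingers": 1}
    - {"x": 0, "y": 0, "z": 20, "wx": 0, "wy": 0, "wz": 0, "fingers": 1}
    - {"x": 0, "y": 0, "z": 20, "wx": 0, "wy": 0, "wz": 0, "fingers": 1}
    - {"x": 0, "y": 0, "z": 20, "wx": 0, "wy": 0, "wz": 0, "fingers": 1}
    - {"x": 0, "y": 0, "z": 11, "wx": 0, "wy": 0, "wz": 0, "fingers": 1}

```text
time: 13.1
tool_pos: [0.5866, 0.0198, 0.1676]
tool_rot: [-0.0, 1.0, 0.0, -0.001]
ft_force: [0.6, -0.2, -0.4]
gripper_width: 0.169
grasp_force: 58.7
```

>>> arm_command:
  moves:
    - {"x": 0, "y": 0, "z": 0, "wx": 0, "wy": 0, "wz": 0, "fingers": 1}
    - {"x": 0, "y": 0, "z": 0, "wx": 0, "wy": 0, "wz": 0, "fingers": 1}
    - {"x": 2, "y": -10, "z": 0, "wx": 0, "wy": 0, "wz": 0, "fingers": 1}
    - {"x": 3, "y": -11, "z": 0, "wx": 0, "wy": 0, "wz": 0, "fingers": 1}
    - {"x": 4, "y": -12, "z": 0, "wx": 0, "wy": 0, "wz": 0, "fingers": 1}

```text
time: 13.6
tool_pos: [0.578, -0.0145, 0.1695]
tool_rot: [-0.0, 1.0, -0.0, 0.0]
ft_force: [0.7, -0.5, -0.9]
gripper_width: 0.172
grasp_force: 58.7
```

>>> arm_command:
  moves:
    - {"x": -10, "y": -0.5, "z": 0, "wx": 0, "wy": 0, "wz": 0, "fingers": 1}
    - {"x": -11, "y": 1.5, "z": 0, "wx": 0, "wy": 0, "wz": 0, "fingers": 1}
    - {"x": -9, "y": 5, "z": 0, "wx": 0, "wy": 0, "wz": 0, "fingers": 1}
    - {"x": -7.5, "y": 8, "z": 0, "wx": 0, "wy": 0, "wz": 0, "fingers": 1}
    - {"x": -4, "y": 10, "z": 0, "wx": 0, "wy": 0, "wz": 0, "fingers": 1}

```text
time: 14.1
tool_pos: [0.6203, 0.0112, 0.1688]
tool_rot: [0.0, 1.0, -0.0, -0.0]
ft_force: [-0.8, -1.4, -1.4]
gripper_width: 0.169
grasp_force: 58.7
```

>>> arm_command:
  moves:
    - {"x": -1.5, "y": 10.5, "z": 0, "wx": 0, "wy": 0, "wz": 0, "fingers": 1}
    - {"x": 2, "y": 10.5, "z": 0, "wx": 0, "wy": 0, "wz": 0, "fingers": 1}
    - {"x": 5.5, "y": 9, "z": 0, "wx": 0, "wy": 0, "wz": 0, "fingers": 1}
    - {"x": 8, "y": 7, "z": 0, "wx": 0, "wy": 0, "wz": 0, "fingers": 1}
    - {"x": 9.5, "y": 4.5, "z": 0, "wx": 0, "wy": 0, "wz": 0, "fingers": 1}

```text
time: 14.6
tool_pos: [0.5949, 0.0527, 0.169]
tool_rot: [-0.0, 1.0, -0.0, -0.0]
ft_force: [0.6, -3.0, -0.6]
gripper_width: 0.171
grasp_force: 58.9
```

>>> arm_command:
  moves:
    - {"x": 21, "y": -1, "z": 0, "wx": 0, "wy": 0, "wz": 0, "fingers": 1}
    - {"x": 16.5, "y": -13, "z": 0, "wx": 0, "wy": 0, "wz": 0, "fingers": 1}
    - {"x": 5.5, "y": -20, "z": 0, "wx": 0, "wy": 0, "wz": 0, "fingers": 1}
    - {"x": -7.5, "y": -20, "z": 0, "wx": 0, "wy": 0, "wz": 0, "fingers": 1}
    - {"x": -17.5, "y": -11.5, "z": 0, "wx": 0, "wy": 0, "wz": 0, "fingers": 1}

```text
time: 15.1
tool_pos: [0.5767, -0.0127, 0.1697]
tool_rot: [0.0, 1.0, 0.002, 0.0]
ft_force: [-4.2, 8.9, 3.9]
gripper_width: 0.169
grasp_force: 65.3
```

>>> arm_command:
  moves:
    - {"x": -21, "y": 1, "z": 0, "wx": 0, "wy": 0, "wz": 0, "fingers": 1}
    - {"x": -16.5, "y": 13, "z": 0, "wx": 0, "wy": 0, "wz": 0, "fingers": 1}
    - {"x": -5.5, "y": 20, "z": 0, "wx": 0, "wy": 0, "wz": 0, "fingers": 1}
    - {"x": 7.5, "y": 20, "z": 0, "wx": 0, "wy": 0, "wz": 0, "fingers": 1}
    - {"x": 17.5, "y": 11.5, "z": 0, "wx": 0, "wy": 0, "wz": 0, "fingers": 1}

```text
time: 15.6
tool_pos: [0.5957, 0.053, 0.1686]
tool_rot: [-0.0, 1.0, -0.0, -0.0]
ft_force: [-2.0, -5.1, -1.2]
gripper_width: 0.17
grasp_force: 61.8
```

>>> arm_command:
  moves:
    - {"x": 10, "y": 0.5, "z": 0, "wx": 0, "wy": 0, "wz": 0, "fingers": 1}
    - {"x": 11, "y": -1.5, "z": 0, "wx": 0, "wy": 0, "wz": 0, "fingers": 1}
    - {"x": 9, "y": -5, "z": 0, "wx": 0, "wy": 0, "wz": 0, "fingers": 1}
    - {"x": 7.5, "y": -8, "z": 0, "wx": 0, "wy": 0, "wz": 0, "fingers": 1}
    - {"x": 4, "y": -10, "z": 0, "wx": 0, "wy": 0, "wz": 0, "fingers": 1}

```text
time: 16.1
tool_pos: [0.5541, 0.0275, 0.1693]
tool_rot: [-0.0, 1.0, 0.0, 0.0]
ft_force: [1.1, -0.6, 0.1]
gripper_width: 0.17
grasp_force: 61.5
```

>>> arm_command:
  moves:
    - {"x": 1.5, "y": -10.5, "z": 0, "wx": 0, "wy": 0, "wz": 0, "fingers": 1}
    - {"x": -2, "y": -10.5, "z": 0, "wx": 0, "wy": 0, "wz": 0, "fingers": 1}
    - {"x": -5.5, "y": -9, "z": 0, "wx": 0, "wy": 0, "wz": 0, "fingers": 1}
    - {"x": -8, "y": -7, "z": 0, "wx": 0, "wy": 0, "wz": 0, "fingers": 1}
    - {"x": -9.5, "y": -4.5, "z": 0, "wx": 0, "wy": 0, "wz": 0, "fingers": 1}

```text
time: 16.6
tool_pos: [0.579, -0.0124, 0.1688]
tool_rot: [-0.0, 1.0, 0.002, 0.0]
ft_force: [3.1, 11.3, -0.5]
gripper_width: 0.165
grasp_force: 67.7
```

```bash
python3 - <<'E'
from h import *
import pickle
o=env.observe();P=o['tool_pos'];print(P,o['ft_force'])
s=snap('side');t=snap('top');print(proj(s,P-[0,0,.1465]))
a=cv2.resize(t['color'][140:210,277:347],(350,350),interpolation=2);b=cv2.resize(s['color'][145:245,295:370],(450,600),interpolation=2)
a=np.vstack([a,np.zeros((250,350,3),np.uint8)])
cv2.imwrite('pics/st.png',np.hstack([a,b])[:,:,::-1])
E
```

```text
[ 0.57897635 -0.01236685  0.16884946] [ 3.05347709 11.34283234 -0.4785422 ]
[340.19838339 225.99415597]
```

View pics/st.png

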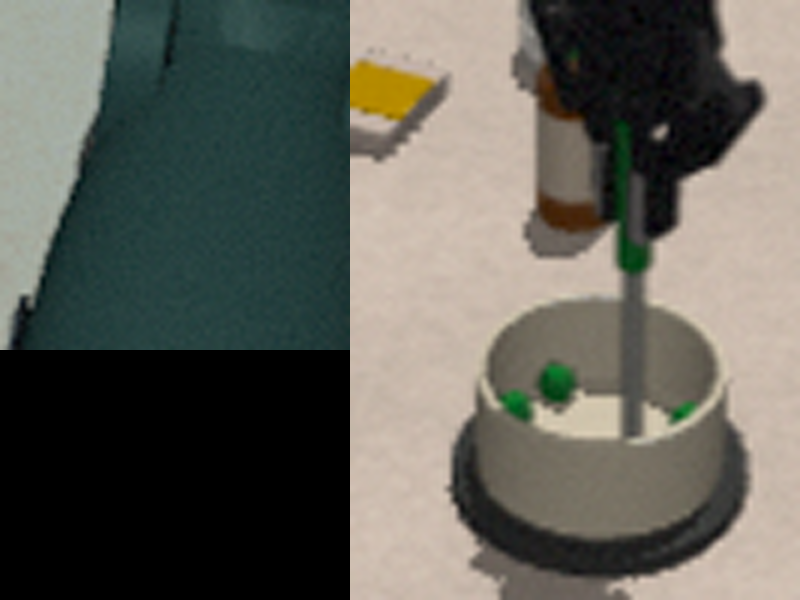

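Beads are being shifted (greens now at crop 515,403, 557,382, 683,410) and the rod is straight. There is a steady 11 N at the -y side, so I shift the circle 3 mm towards +y and carry on.

>>> arm_command:
  moves:
    - {"x": -10, "y": 2, "z": 0, "wx": 0, "wy": 0, "wz": 0, "fingers": 1}
    - {"x": -11, "y": 2.5, "z": 0, "wx": 0, "wy": 0, "wz": 0, "fingers": 1}
    - {"x": -9, "y": 5, "z": 0, "wx": 0, "wy": 0, "wz": 0, "fingers": 1}
    - {"x": -7, "y": 8, "z": 0, "wx": 0, "wy": 0, "wz": 0, "fingers": 1}
    - {"x": -4, "y": 10, "z": 0, "wx": 0, "wy": 0, "wz": 0, "fingers": 1}

```text
time: 17.2
tool_pos: [0.6196, 0.0144, 0.1685]
tool_rot: [0.0, 1.0, -0.0, -0.0]
ft_force: [-2.8, -0.6, -0.4]
gripper_width: 0.17
grasp_force: 61.3
```

>>> arm_command:
  moves:
    - {"x": -1.5, "y": 10.5, "z": 0, "wx": 0, "wy": 0, "wz": 0, "fingers": 1}
    - {"x": 2, "y": 10.5, "z": 0, "wx": 0, "wy": 0, "wz": 0, "fingers": 1}
    - {"x": 5.5, "y": 9, "z": 0, "wx": 0, "wy": 0, "wz": 0, "fingers": 1}
    - {"x": 8, "y": 6.5, "z": 0, "wx": 0, "wy": 0, "wz": 0, "fingers": 1}
    - {"x": 9.5, "y": 3.5, "z": 0, "wx": 0, "wy": 0, "wz": 0, "fingers": 1}

```text
time: 17.7
tool_pos: [0.5949, 0.0542, 0.1692]
tool_rot: [-0.0, 1.0, -0.001, 0.0]
ft_force: [1.7, -6.1, -0.3]
gripper_width: 0.173
grasp_force: 63.0
```

>>> arm_command:
  moves:
    - {"x": 10, "y": 0.5, "z": 0, "wx": 0, "wy": 0, "wz": 0, "fingers": 1}
    - {"x": 10.5, "y": -1.5, "z": 0, "wx": 0, "wy": 0, "wz": 0, "fingers": 1}
    - {"x": 9, "y": -5, "z": 0, "wx": 0, "wy": 0, "wz": 0, "fingers": 1}
    - {"x": 7, "y": -8, "z": 0, "wx": 0, "wy": 0, "wz": 0, "fingers": 1}
    - {"x": 4, "y": -9.5, "z": 0, "wx": 0, "wy": 0, "wz": 0, "fingers": 1}

```text
time: 18.2
tool_pos: [0.5548, 0.0303, 0.1695]
tool_rot: [-0.0, 1.0, 0.0, 0.001]
ft_force: [5.6, -0.9, 0.2]
gripper_width: 0.17
grasp_force: 61.6
```

>>> arm_command:
  moves:
    - {"x": 1.5, "y": -10.5, "z": 0, "wx": 0, "wy": 0, "wz": 0, "fingers": 1}
    - {"x": -2, "y": -10.5, "z": 0, "wx": 0, "wy": 0, "wz": 0, "fingers": 1}
    - {"x": -5.5, "y": -9, "z": 0, "wx": 0, "wy": 0, "wz": 0, "fingers": 1}
    - {"x": -8, "y": -6.5, "z": 0, "wx": 0, "wy": 0, "wz": 0, "fingers": 1}
    - {"x": -9, "y": -4, "z": 0, "wx": 0, "wy": 0, "wz": 0, "fingers": 1}

```text
time: 18.7
tool_pos: [0.5786, -0.0099, 0.1687]
tool_rot: [0.0, 1.0, 0.001, -0.0]
ft_force: [-2.8, 7.8, 2.2]
gripper_width: 0.169
grasp_force: 62.5
```

>>> arm_command:
  moves:
    - {"x": -10, "y": 1, "z": 0, "wx": 0, "wy": 0, "wz": 0, "fingers": 1}
    - {"x": -10, "y": 2, "z": 0, "wx": 0, "wy": 0, "wz": 0, "fingers": 1}
    - {"x": -9, "y": 5, "z": 0, "wx": 0, "wy": 0, "wz": 0, "fingers": 1}
    - {"x": -7, "y": 8, "z": 0, "wx": 0, "wy": 0, "wz": 0, "fingers": 1}
    - {"x": -4, "y": 10, "z": 0, "wx": 0, "wy": 0, "wz": 0, "fingers": 1}

```text
time: 19.2
tool_pos: [0.619, 0.0168, 0.1689]
tool_rot: [-0.0, 1.0, -0.0, 0.0]
ft_force: [-1.7, -0.2, 0.5]
gripper_width: 0.166
grasp_force: 61.3
```

>>> arm_command:
  moves:
    - {"x": -1, "y": 10.5, "z": 0, "wx": 0, "wy": 0, "wz": 0, "fingers": 1}
    - {"x": 2, "y": 10, "z": 0, "wx": 0, "wy": 0, "wz": 0, "fingers": 1}
    - {"x": 5.5, "y": 9, "z": 0, "wx": 0, "wy": 0, "wz": 0, "fingers": 1}
    - {"x": 8, "y": 6.5, "z": 0, "wx": 0, "wy": 0, "wz": 0, "fingers": 1}
    - {"x": 9.5, "y": 1.5, "z": 0, "wx": 0, "wy": 0, "wz": 0, "fingers": 1}

```text
time: 19.7
tool_pos: [0.5934, 0.0544, 0.1692]
tool_rot: [-0.0, 1.0, -0.0, 0.0]
ft_force: [2.4, -2.6, -0.8]
gripper_width: 0.171
grasp_force: 61.4
```

>>> arm_command:
  moves:
    - {"x": 10, "y": 0.5, "z": 0, "wx": 0, "wy": 0, "wz": 0, "fingers": 1}
    - {"x": 10, "y": -1.5, "z": 0, "wx": 0, "wy": 0, "wz": 0, "fingers": 1}
    - {"x": 8, "y": -5, "z": 0, "wx": 0, "wy": 0, "wz": 0, "fingers": 1}
    - {"x": 7, "y": -8, "z": 0, "wx": 0, "wy": 0, "wz": 0, "fingers": 1}
    - {"x": 4, "y": -9.5, "z": 0, "wx": 0, "wy": 0, "wz": 0, "fingers": 1}

```text
time: 20.2
tool_pos: [0.5544, 0.0296, 0.1693]
tool_rot: [-0.0, 1.0, 0.0, 0.0]
ft_force: [2.1, 1.7, -0.0]
gripper_width: 0.166
grasp_force: 61.4
```

>>> arm_command:
  moves:
    - {"x": 1.5, "y": -10.5, "z": 0, "wx": 0, "wy": 0, "wz": 0, "fingers": 1}
    - {"x": -2, "y": -10.5, "z": 0, "wx": 0, "wy": 0, "wz": 0, "fingers": 1}
    - {"x": -5.5, "y": -9, "z": 0, "wx": 0, "wy": 0, "wz": 0, "fingers": 1}
    - {"x": -8, "y": -6, "z": 0, "wx": 0, "wy": 0, "wz": 0, "fingers": 1}
    - {"x": -9, "y": -2, "z": 0, "wx": 0, "wy": 0, "wz": 0, "fingers": 1}

```text
time: 20.7
tool_pos: [0.5787, -0.0086, 0.1686]
tool_rot: [0.0, 1.0, 0.0, -0.0]
ft_force: [0.8, -1.0, -0.3]
gripper_width: 0.167
grasp_force: 61.3
```

>>> arm_command:
  moves:
    - {"x": -8, "y": 3, "z": 0, "wx": 0, "wy": 0, "wz": 0, "fingers": 1}
    - {"x": -6, "y": 8, "z": 0, "wx": 0, "wy": 0, "wz": 0, "fingers": 1}
    - {"x": 0, "y": 5, "z": 0, "wx": 0, "wy": 0, "wz": 0, "fingers": 1}
    - {"x": 0, "y": 0, "z": 0, "wx": 0, "wy": 0, "wz": 0, "fingers": 1}
    - {"x": 0, "y": 0, "z": 0, "wx": 0, "wy": 0, "wz": 0, "fingers": 1}

```text
time: 21.2
tool_pos: [0.5918, 0.0087, 0.169]
tool_rot: [-0.001, 1.0, -0.0, -0.0]
ft_force: [-0.5, -0.5, -0.5]
gripper_width: 0.174
grasp_force: 61.3
```

>>> arm_command:
  moves:
    - {"x": 0, "y": 0, "z": -8, "wx": 0, "wy": 0, "wz": 0, "fingers": 1}
    - {"x": 0, "y": 0, "z": -18, "wx": 0, "wy": 0, "wz": 0, "fingers": 1}
    - {"x": 0, "y": 0, "z": -22, "wx": 0, "wy": 0, "wz": 0, "fingers": 1}
    - {"x": 0, "y": 0, "z": -22, "wx": 0, "wy": 0, "wz": 0, "fingers": 1}
    - {"x": 0, "y": 0, "z": -10, "wx": 0, "wy": 0, "wz": 0, "fingers": 1}

```text
time: 21.7
tool_pos: [0.5925, 0.008, 0.2514]
tool_rot: [0.0, 1.0, -0.0, 0.001]
ft_force: [1.1, -0.4, -0.5]
gripper_width: 0.172
grasp_force: 61.3
```

>>> arm_command:
  moves:
    - {"x": 8, "y": 30, "z": 0, "wx": 0, "wy": 0, "wz": 0, "fingers": 1}
    - {"x": 8, "y": 40, "z": 0, "wx": 0, "wy": 0, "wz": 0, "fingers": 1}
    - {"x": 8, "y": 42, "z": 0, "wx": 0, "wy": 0, "wz": 0, "fingers": 1}
    - {"x": 8, "y": 42, "z": 0, "wx": 0, "wy": 0, "wz": 0, "fingers": 1}
    - {"x": 8, "y": 42, "z": 0, "wx": 0, "wy": 0, "wz": 0, "fingers": 1}

```text
time: 22.2
tool_pos: [0.5514, 0.2056, 0.249]
tool_rot: [0.0, 1.0, -0.0, -0.0]
ft_force: [0.8, -0.3, -0.7]
gripper_width: 0.17
grasp_force: 61.3
```

>>> arm_command:
  moves:
    - {"x": 8, "y": 42, "z": 0, "wx": 0, "wy": 0, "wz": 0, "fingers": 1}
    - {"x": 8, "y": 33, "z": 0, "wx": 0, "wy": 0, "wz": 0, "fingers": 1}
    - {"x": 6, "y": 20, "z": 0, "wx": 0, "wy": 0, "wz": 0, "fingers": 1}
    - {"x": 0, "y": 0, "z": 0, "wx": 0, "wy": 0, "wz": 0, "fingers": 1}
    - {"x": 0, "y": 0, "z": 0, "wx": 0, "wy": 0, "wz": 0, "fingers": 1}

```text
time: 22.7
tool_pos: [0.5299, 0.2991, 0.2488]
tool_rot: [-0.0, 1.0, -0.0, -0.0]
ft_force: [-0.2, 0.9, -0.6]
gripper_width: 0.173
grasp_force: 61.3
```

```bash
python3 - <<'E'
from h import *
import pickle
for _ in range(2): o=env.observe();print(o['tool_pos'],o['ft_force'])
P=o['tool_pos'];s=snap('side');t=snap('top');pickle.dump((t,s),open('r4.pkl','wb'))
print([proj(s,P-[0,0,z]).round(1) for z in(.022,.09,.1325,.1465)])
# per-row rod profile: green/dark edges in side view
g=s['color'].astype(int)
b=cv2.resize(s['color'][110:200,230:300],(560,600)[::1],interpolation=2)
a=cv2.resize(t['color'][150:220,280:350],(240,240),interpolation=2);a=np.vstack([a,np.zeros((360,240,3),np.uint8)])
cv2.imwrite('pics/r4.png',np.hstack([a,b])[:,:,::-1])
E
```

```text
[0.52993441 0.29906196 0.24883533] [-0.24072714  0.87118723 -0.55633553]
[0.52993441 0.29906196 0.24883533] [-0.24072714  0.87118723 -0.55633553]
[array([260. , 121.6]), array([262. , 142.3]), array([263.2, 154.7]), array([263.5, 158.6])]
```

View pics/r4.png

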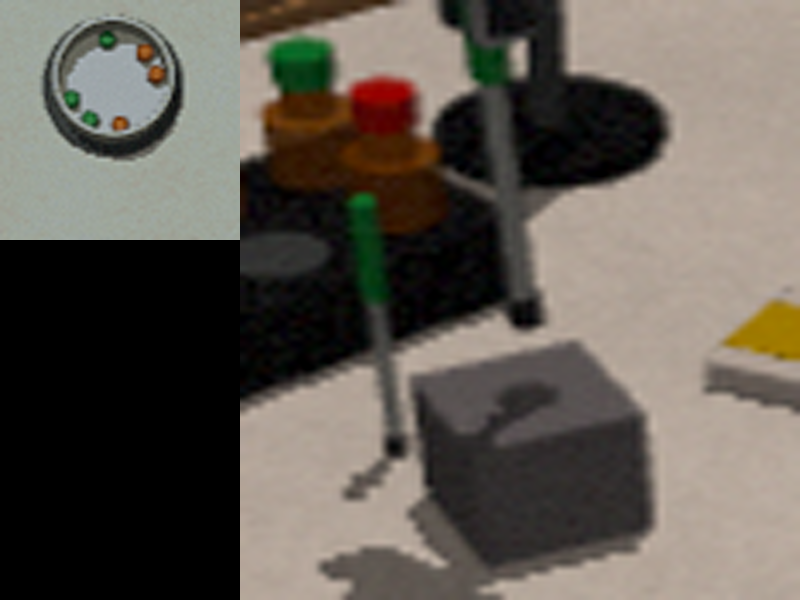

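Six beads are still in the dish (inset), redistributed. The rod foot (526,322) is above the hole (529,395). Working out the residual offset.

```bash
python3 - <<'E'
from h import *
import pickle
t,s=pickle.load(open('r4.pkl','rb'));P=env.observe()['tool_pos']
f=np.array([P[0],P[1],.1023]);b=np.array([265.4,157.9])-proj(s,f)
h=onz(s,*(np.array([265.7,168.8])-b),.065);print('hole est',h,'minus tcp',(h-P)[:2],'bias',b)
c0=[np.array(x) for x in([412,378],[580,342],[648,412],[482,447])]
for q in c0:
    p=np.array([230+(q[0]-240)/8-.4,110+q[1]/6.667-.4])-b;print(onz(s,*p,.065).round(4))
E
```

```text
hole est [0.52702929 0.29683042 0.065     ] minus tcp [-0.00327428 -0.00145911] bias [ 1.63181913 -0.7949469 ]
[0.4984 0.3361 0.065 ]
[0.5663 0.3232 0.065 ]
[0.5557 0.2572 0.065 ]
[0.4911 0.271  0.065 ]
```

>>> arm_command:
  moves:
    - {"x": 2, "y": -2, "z": 0, "wx": 0, "wy": 0, "wz": 0, "fingers": 1}
    - {"x": 0, "y": 0, "z": 15, "wx": 0, "wy": 0, "wz": 0, "fingers": 1}
    - {"x": 0, "y": 0, "z": 15, "wx": 0, "wy": 0, "wz": 0, "fingers": 1}
    - {"x": 0, "y": 0, "z": 8, "wx": 0, "wy": 0, "wz": 0, "fingers": 1}
    - {"x": 0, "y": 0, "z": 4, "wx": 0, "wy": 0, "wz": 0, "fingers": 1}

```text
time: 23.3
tool_pos: [0.5279, 0.2965, 0.2065]
tool_rot: [0.0, 1.0, -0.0, -0.0]
ft_force: [0.3, -0.2, 0.1]
gripper_width: 0.17
grasp_force: 61.3
```

>>> arm_command:
  moves:
    - {"x": 0, "y": 0, "z": 1, "wx": 0, "wy": 0, "wz": 0, "fingers": 1}
    - {"x": 0, "y": 0, "z": 1, "wx": 0, "wy": 0, "wz": 0, "fingers": 1}
    - {"x": 0, "y": 0, "z": 1, "wx": 0, "wy": 0, "wz": 0, "fingers": 1}
    - {"x": 0, "y": 0, "z": 0, "wx": 0, "wy": 0, "wz": 0, "fingers": 1}
    - {"x": 0, "y": 0, "z": 0, "wx": 0, "wy": 0, "wz": 0, "fingers": 1}

```text
time: 23.8
tool_pos: [0.5281, 0.2972, 0.2042]
tool_rot: [-0.0, 1.0, 0.0, 0.0]
ft_force: [-1.3, 1.4, 0.0]
gripper_width: 0.17
grasp_force: 61.3
```

>>> arm_command:
  moves:
    - {"x": 0, "y": 0, "z": 8, "wx": 0, "wy": 0, "wz": 0, "fingers": 1}
    - {"x": 0, "y": 0, "z": 10, "wx": 0, "wy": 0, "wz": 0, "fingers": 1}
    - {"x": 0, "y": 0, "z": 10, "wx": 0, "wy": 0, "wz": 0, "fingers": 1}
    - {"x": 0, "y": 0, "z": 10, "wx": 0, "wy": 0, "wz": 0, "fingers": 1}
    - {"x": 0, "y": 0, "z": 5, "wx": 0, "wy": 0, "wz": 0, "fingers": 1}

```text
time: 24.3
tool_pos: [0.5276, 0.297, 0.1595]
tool_rot: [-0.0, 1.0, -0.0, -0.001]
ft_force: [-0.7, 0.4, -0.8]
gripper_width: 0.171
grasp_force: 61.3
```

>>> arm_command:
  moves:
    - {"x": 0, "y": 0, "z": 1, "wx": 0, "wy": 0, "wz": 0, "fingers": 1}
    - {"x": 0, "y": 0, "z": 1, "wx": 0, "wy": 0, "wz": 0, "fingers": 1}
    - {"x": 0, "y": 0, "z": 0.5, "wx": 0, "wy": 0, "wz": 0, "fingers": 1}
    - {"x": 0, "y": 0, "z": 0, "wx": 0, "wy": 0, "wz": 0, "fingers": 1}
    - {"x": 0, "y": 0, "z": 0, "wx": 0, "wy": 0, "wz": 0, "fingers": 1}

```text
time: 24.8
tool_pos: [0.5282, 0.2972, 0.1587]
tool_rot: [-0.0, 1.0, 0.0, 0.0]
ft_force: [0.0, -0.2, -0.5]
gripper_width: 0.167
grasp_force: 61.3
```

>>> arm_command:
  moves:
    - {"x": 0, "y": 0, "z": 0.8, "wx": 0, "wy": 0, "wz": 0, "fingers": 1}
    - {"x": 0, "y": 0, "z": 0.7, "wx": 0, "wy": 0, "wz": 0, "fingers": 1}
    - {"x": 0, "y": 0, "z": 0.5, "wx": 0, "wy": 0, "wz": 0, "fingers": 1}
    - {"x": 0, "y": 0, "z": 0, "wx": 0, "wy": 0, "wz": 0, "fingers": 1}
    - {"x": 0, "y": 0, "z": 0, "wx": 0, "wy": 0, "wz": 0, "fingers": 1}

```text
time: 25.3
tool_pos: [0.5281, 0.2972, 0.1565]
tool_rot: [-0.0, 1.0, -0.0, -0.0]
ft_force: [0.5, 0.1, -1.4]
gripper_width: 0.169
grasp_force: 61.3
```

>>> arm_command:
  moves:
    - {"x": 0, "y": 0, "z": 0.5, "wx": 0, "wy": 0, "wz": 0, "fingers": 1}
    - {"x": 0, "y": 0, "z": 0.5, "wx": 0, "wy": 0, "wz": 0, "fingers": 1}
    - {"x": 0, "y": 0, "z": 0, "wx": 0, "wy": 0, "wz": 0, "fingers": 1}
    - {"x": 0, "y": 0, "z": 0, "wx": 0, "wy": 0, "wz": 0, "fingers": 1}
    - {"x": 0, "y": 0, "z": 0, "wx": 0, "wy": 0, "wz": 0, "fingers": 1}

```text
time: 25.8
tool_pos: [0.5284, 0.2972, 0.156]
tool_rot: [-0.0, 1.0, 0.0, 0.001]
ft_force: [-0.7, -0.4, 4.6]
gripper_width: 0.166
grasp_force: 62.1
```

Bottom contact felt (4.6 N). Releasing, rising, and returning to the lid.

>>> arm_command:
  moves:
    - {"x": 0, "y": 0, "z": 0, "wx": 0, "wy": 0, "wz": 0, "fingers": 0.4}
    - {"x": 0, "y": 0, "z": 0, "wx": 0, "wy": 0, "wz": 0, "fingers": 0.1}
    - {"x": 0, "y": 0, "z": 0, "wx": 0, "wy": 0, "wz": 0, "fingers": -0.2}
    - {"x": 0, "y": 0, "z": 0, "wx": 0, "wy": 0, "wz": 0, "fingers": -0.2}
    - {"x": 0, "y": 0, "z": -10, "wx": 0, "wy": 0, "wz": 0, "fingers": -0.2}

```text
time: 26.3
tool_pos: [0.5275, 0.2969, 0.1648]
tool_rot: [-0.0, 1.0, -0.0, -0.001]
ft_force: [-0.4, -0.0, -0.1]
gripper_width: 0.599
grasp_force: 0.0
```

>>> arm_command:
  moves:
    - {"x": 0, "y": 0, "z": -20, "wx": 0, "wy": 0, "wz": 0, "fingers": -0.2}
    - {"x": 0, "y": 0, "z": -25, "wx": 0, "wy": 0, "wz": 0, "fingers": -0.2}
    - {"x": 0, "y": 0, "z": -30, "wx": 0, "wy": 0, "wz": 0, "fingers": -0.2}
    - {"x": 0, "y": 0, "z": -30, "wx": 0, "wy": 0, "wz": 0, "fingers": -0.2}
    - {"x": 0, "y": 0, "z": -10, "wx": 0, "wy": 0, "wz": 0, "fingers": -0.2}

```text
time: 26.8
tool_pos: [0.5286, 0.2974, 0.284]
tool_rot: [-0.0, 1.0, 0.001, 0.002]
ft_force: [-0.2, 0.7, -0.4]
gripper_width: 0.601
grasp_force: 0.0
```

>>> arm_command:
  moves:
    - {"x": 3.5, "y": -37, "z": 0, "wx": 0, "wy": 0, "wz": 0, "fingers": -0.2}
    - {"x": 4, "y": -45, "z": 0, "wx": 0, "wy": 0, "wz": 0, "fingers": -0.2}
    - {"x": 4, "y": -45, "z": 0, "wx": 0, "wy": 0, "wz": 0, "fingers": -0.2}
    - {"x": 4, "y": -45, "z": 0, "wx": 0, "wy": 0, "wz": 0, "fingers": -0.2}
    - {"x": 4, "y": -45, "z": 0, "wx": 0, "wy": 0, "wz": 0, "fingers": -0.2}

```text
time: 27.3
tool_pos: [0.508, 0.0786, 0.2805]
tool_rot: [-0.0, 1.0, -0.0, 0.0]
ft_force: [1.0, -0.1, -0.5]
gripper_width: 0.602
grasp_force: 0.0
```

>>> arm_command:
  moves:
    - {"x": 4, "y": -45, "z": 0, "wx": 0, "wy": 0, "wz": 0, "fingers": -0.2}
    - {"x": 4, "y": -45, "z": 0, "wx": 0, "wy": 0, "wz": 0, "fingers": -0.2}
    - {"x": 4, "y": -45, "z": 0, "wx": 0, "wy": 0, "wz": 0, "fingers": -0.2}
    - {"x": 4, "y": -45, "z": 0, "wx": 0, "wy": 0, "wz": 0, "fingers": -0.2}
    - {"x": 4, "y": -45, "z": 0, "wx": 0, "wy": 0, "wz": 0, "fingers": -0.2}

```text
time: 27.8
tool_pos: [0.488, -0.1466, 0.2806]
tool_rot: [-0.0, 1.0, 0.0, 0.0]
ft_force: [1.7, 0.5, 0.1]
gripper_width: 0.598
grasp_force: 0.0
```

>>> arm_command:
  moves:
    - {"x": 4, "y": -45, "z": 0, "wx": 0, "wy": 0, "wz": 0, "fingers": -0.2}
    - {"x": 4, "y": -45, "z": 0, "wx": 0, "wy": 0, "wz": 0, "fingers": -0.2}
    - {"x": 4, "y": -30, "z": 0, "wx": 0, "wy": 0, "wz": 0, "fingers": -0.2}
    - {"x": 0, "y": 0, "z": 0, "wx": 0, "wy": 0, "wz": 0, "fingers": -0.2}
    - {"x": 0, "y": 0, "z": 0, "wx": 0, "wy": 0, "wz": 0, "fingers": -0.2}

```text
time: 28.3
tool_pos: [0.4764, -0.2651, 0.2802]
tool_rot: [0.001, 1.0, 0.0, -0.0]
ft_force: [0.1, 0.5, -0.5]
gripper_width: 0.601
grasp_force: 0.0
```

```bash
python3 - <<'E'
from h import *
import pickle
print(env.observe()['tool_pos'])
s=snap('side');t=snap('top');pickle.dump((t,s),open('r5.pkl','wb'))
# rod top/green extents vs start
for c,box in((s,(250,120,272,165)),(t,(205,172,240,200))):
    x0,y0,x1,y1=box;h=cv2.cvtColor(c['color'][y0:y1,x0:x1],cv2.COLOR_RGB2HSV);m=cv2.inRange(h,(40,90,20),(88,255,255))
    n,l,st,ce=cv2.connectedComponentsWithStats(m);i=1+np.argmax(st[1:,4]);print(st[i]+[x0,y0,0,0,0],ce[i]+[x0,y0])
E
```

```text
[ 0.47635232 -0.26514026  0.28023811]
[260 126   8  25 145] [263.77931034 137.25517241]
[217 178   9   9  42] [220.88095238 181.69047619]
```

Rod seated: its top is at the same image height (row 126) as at the start. Picking up the lid.

>>> arm_command:
  moves:
    - {"x": 1.5, "y": -17, "z": 40, "wx": 0, "wy": 0, "wz": 0, "fingers": -0.2}
    - {"x": 0, "y": 0, "z": 45, "wx": 0, "wy": 0, "wz": 0, "fingers": -0.2}
    - {"x": 0, "y": 0, "z": 45, "wx": 0, "wy": 0, "wz": 0, "fingers": -0.2}
    - {"x": 0, "y": 0, "z": 35, "wx": 0, "wy": 0, "wz": 0, "fingers": -0.2}
    - {"x": 0, "y": 0, "z": 25, "wx": 0, "wy": 0, "wz": 0, "fingers": -0.2}

```text
time: 28.9
tool_pos: [0.4747, -0.28, 0.0885]
tool_rot: [-0.001, 1.0, 0.001, -0.001]
ft_force: [0.2, -0.1, -0.1]
gripper_width: 0.596
grasp_force: 0.0
```

>>> arm_command:
  moves:
    - {"x": 0, "y": 0, "z": 0, "wx": 0, "wy": 0, "wz": 0, "fingers": -0.2}
    - {"x": 0, "y": 0, "z": 0, "wx": 0, "wy": 0, "wz": 0, "fingers": -0.2}
    - {"x": 0, "y": 0, "z": 0, "wx": 0, "wy": 0, "wz": 0, "fingers": -0.2}
    - {"x": 0, "y": 0, "z": 0, "wx": 0, "wy": 0, "wz": 0, "fingers": -0.2}
    - {"x": 0, "y": 0, "z": 0, "wx": 0, "wy": 0, "wz": 0, "fingers": -0.2}

```text
time: 29.4
tool_pos: [0.4755, -0.2821, 0.0914]
tool_rot: [-0.0, 1.0, -0.0, 0.001]
ft_force: [0.1, -0.6, 0.5]
gripper_width: 0.598
grasp_force: 0.0
```

>>> arm_command:
  moves:
    - {"x": 1, "y": 0, "z": 25, "wx": 0, "wy": 0, "wz": 0, "fingers": -0.2}
    - {"x": 0, "y": 0, "z": 25, "wx": 0, "wy": 0, "wz": 0, "fingers": -0.2}
    - {"x": 0, "y": 0, "z": 12, "wx": 0, "wy": 0, "wz": 0, "fingers": -0.2}
    - {"x": 0, "y": 0, "z": 3, "wx": 0, "wy": 0, "wz": 0, "fingers": -0.2}
    - {"x": 0, "y": 0, "z": 0, "wx": 0, "wy": 0, "wz": 0, "fingers": 0.3}

```text
time: 29.9
tool_pos: [0.4743, -0.282, 0.0259]
tool_rot: [-0.0, 1.0, -0.0, 0.0]
ft_force: [-0.0, 0.5, 0.0]
gripper_width: 0.443
grasp_force: 0.0
```

>>> arm_command:
  moves:
    - {"x": 0, "y": 0, "z": 0, "wx": 0, "wy": 0, "wz": 0, "fingers": 0.4}
    - {"x": 0, "y": 0, "z": 0, "wx": 0, "wy": 0, "wz": 0, "fingers": 0.5}
    - {"x": 0, "y": 0, "z": 0, "wx": 0, "wy": 0, "wz": 0, "fingers": 0.7}
    - {"x": 0, "y": 0, "z": 0, "wx": 0, "wy": 0, "wz": 0, "fingers": 1}
    - {"x": 0, "y": 0, "z": 0, "wx": 0, "wy": 0, "wz": 0, "fingers": 1}

```text
time: 30.4
tool_pos: [0.4747, -0.2823, 0.0267]
tool_rot: [-0.0, 1.0, -0.001, 0.001]
ft_force: [-2.2, 1.0, 9.2]
gripper_width: 0.238
grasp_force: 58.3
```

>>> arm_command:
  moves:
    - {"x": 0, "y": 0, "z": -10, "wx": 0, "wy": 0, "wz": 0, "fingers": 1}
    - {"x": 0, "y": 0, "z": -25, "wx": 0, "wy": 0, "wz": 0, "fingers": 1}
    - {"x": 0, "y": 0, "z": -40, "wx": 0, "wy": 0, "wz": 0, "fingers": 1}
    - {"x": 0, "y": 0, "z": -40, "wx": 0, "wy": 0, "wz": 0, "fingers": 1}
    - {"x": 0, "y": 0, "z": -25, "wx": 0, "wy": 0, "wz": 0, "fingers": 1}

```text
time: 30.9
tool_pos: [0.4745, -0.2821, 0.1692]
tool_rot: [-0.0, 1.0, -0.001, 0.001]
ft_force: [-0.0, -1.0, -1.7]
gripper_width: 0.235
grasp_force: 58.9
```

>>> arm_command:
  moves:
    - {"x": -11, "y": 30, "z": 0, "wx": 0, "wy": 0, "wz": 0, "fingers": 1}
    - {"x": -12, "y": 32, "z": 0, "wx": 0, "wy": 0, "wz": 0, "fingers": 1}
    - {"x": -12, "y": 32, "z": 0, "wx": 0, "wy": 0, "wz": 0, "fingers": 1}
    - {"x": -12, "y": 32, "z": 0, "wx": 0, "wy": 0, "wz": 0, "fingers": 1}
    - {"x": -12, "y": 32, "z": 0, "wx": 0, "wy": 0, "wz": 0, "fingers": 1}

```text
time: 31.4
tool_pos: [0.5333, -0.1225, 0.1664]
tool_rot: [0.0, 1.0, -0.0, 0.0]
ft_force: [-0.3, -0.5, -1.5]
gripper_width: 0.236
grasp_force: 59.1
```

>>> arm_command:
  moves:
    - {"x": -12, "y": 32, "z": 0, "wx": 0, "wy": 0, "wz": 0, "fingers": 1}
    - {"x": -12, "y": 32, "z": 0, "wx": 0, "wy": 0, "wz": 0, "fingers": 1}
    - {"x": -12, "y": 32, "z": 0, "wx": 0, "wy": 0, "wz": 0, "fingers": 1}
    - {"x": -10, "y": 27, "z": 0, "wx": 0, "wy": 0, "wz": 0, "fingers": 1}
    - {"x": -8, "y": 23, "z": 0, "wx": 0, "wy": 0, "wz": 0, "fingers": 1}

```text
time: 31.9
tool_pos: [0.5874, 0.0238, 0.1663]
tool_rot: [-0.0, 1.0, 0.0, 0.0]
ft_force: [0.6, -0.5, -2.0]
gripper_width: 0.236
grasp_force: 59.1
```

>>> arm_command:
  moves:
    - {"x": 0, "y": 0, "z": 0, "wx": 0, "wy": 0, "wz": 0, "fingers": 1}
    - {"x": 0, "y": 0, "z": 0, "wx": 0, "wy": 0, "wz": 0, "fingers": 1}
    - {"x": 0, "y": 0, "z": 0, "wx": 0, "wy": 0, "wz": 0, "fingers": 1}
    - {"x": 0, "y": 0, "z": 0, "wx": 0, "wy": 0, "wz": 0, "fingers": 1}
    - {"x": 0, "y": 0, "z": 0, "wx": 0, "wy": 0, "wz": 0, "fingers": 1}

```text
time: 32.4
tool_pos: [0.5869, 0.0215, 0.1656]
tool_rot: [0.0, 1.0, -0.0, 0.0]
ft_force: [0.8, -0.3, -2.6]
gripper_width: 0.235
grasp_force: 59.0
```

>>> arm_command:
  moves:
    - {"x": 0, "y": 0, "z": 20, "wx": 0, "wy": 0, "wz": 0, "fingers": 1}
    - {"x": 0, "y": 0, "z": 25, "wx": 0, "wy": 0, "wz": 0, "fingers": 1}
    - {"x": 0, "y": 0, "z": 18, "wx": 0, "wy": 0, "wz": 0, "fingers": 1}
    - {"x": 0, "y": 0, "z": 7, "wx": 0, "wy": 0, "wz": 0, "fingers": 1}
    - {"x": 0, "y": 0, "z": 0, "wx": 0, "wy": 0, "wz": 0, "fingers": 1}

```text
time: 32.9
tool_pos: [0.5866, 0.0219, 0.095]
tool_rot: [0.0, 1.0, 0.0, -0.001]
ft_force: [0.1, 0.6, -0.7]
gripper_width: 0.235
grasp_force: 59.1
```

>>> arm_command:
  moves:
    - {"x": 0, "y": 0, "z": 2, "wx": 0, "wy": 0, "wz": 0, "fingers": 1}
    - {"x": 0, "y": 0, "z": 2, "wx": 0, "wy": 0, "wz": 0, "fingers": 1}
    - {"x": 0, "y": 0, "z": 2, "wx": 0, "wy": 0, "wz": 0, "fingers": 1}
    - {"x": 0, "y": 0, "z": 2, "wx": 0, "wy": 0, "wz": 0, "fingers": 1}
    - {"x": 0, "y": 0, "z": 0, "wx": 0, "wy": 0, "wz": 0, "fingers": 1}

```text
time: 33.4
tool_pos: [0.587, 0.0222, 0.0874]
tool_rot: [-0.0, 1.0, 0.0, -0.0]
ft_force: [0.3, 0.4, -1.9]
gripper_width: 0.234
grasp_force: 59.1
```

>>> arm_command:
  moves:
    - {"x": 0, "y": 0, "z": 1, "wx": 0, "wy": 0, "wz": 0, "fingers": 1}
    - {"x": 0, "y": 0, "z": 1, "wx": 0, "wy": 0, "wz": 0, "fingers": 1}
    - {"x": 0, "y": 0, "z": 0.5, "wx": 0, "wy": 0, "wz": 0, "fingers": 1}
    - {"x": 0, "y": 0, "z": 0.5, "wx": 0, "wy": 0, "wz": 0, "fingers": 1}
    - {"x": 0, "y": 0, "z": 0, "wx": 0, "wy": 0, "wz": 0, "fingers": 1}

```text
time: 33.9
tool_pos: [0.5871, 0.0222, 0.0844]
tool_rot: [-0.0, 1.0, -0.0, -0.0]
ft_force: [0.2, -0.3, -1.8]
gripper_width: 0.234
grasp_force: 59.1
```

>>> arm_command:
  moves:
    - {"x": 0, "y": 0, "z": 0.4, "wx": 0, "wy": 0, "wz": 0, "fingers": 1}
    - {"x": 0, "y": 0, "z": 0, "wx": 0, "wy": 0, "wz": 0, "fingers": 1}
    - {"x": 0, "y": 0, "z": 0, "wx": 0, "wy": 0, "wz": 0, "fingers": 1}
    - {"x": 0, "y": 0, "z": 0, "wx": 0, "wy": 0, "wz": 0, "fingers": 1}
    - {"x": 0, "y": 0, "z": 0, "wx": 0, "wy": 0, "wz": 0, "fingers": 1}

```text
time: 34.4
tool_pos: [0.5871, 0.0222, 0.0841]
tool_rot: [-0.0, 1.0, 0.0, 0.0]
ft_force: [0.4, -0.3, -2.1]
gripper_width: 0.236
grasp_force: 59.1
```

>>> arm_command:
  moves:
    - {"x": 0, "y": 0, "z": 0.4, "wx": 0, "wy": 0, "wz": 0, "fingers": 1}
    - {"x": 0, "y": 0, "z": 0, "wx": 0, "wy": 0, "wz": 0, "fingers": 1}
    - {"x": 0, "y": 0, "z": 0.3, "wx": 0, "wy": 0, "wz": 0, "fingers": 1}
    - {"x": 0, "y": 0, "z": 0, "wx": 0, "wy": 0, "wz": 0, "fingers": 1}
    - {"x": 0, "y": 0, "z": 0, "wx": 0, "wy": 0, "wz": 0, "fingers": 1}

```text
time: 34.9
tool_pos: [0.5871, 0.0222, 0.0837]
tool_rot: [-0.0, 1.0, -0.0, 0.0]
ft_force: [-2.6, 0.1, 5.1]
gripper_width: 0.23
grasp_force: 59.6
```

Contact at the expected height (5 N). Releasing and withdrawing.

>>> arm_command:
  moves:
    - {"x": 0, "y": 0, "z": 0, "wx": 0, "wy": 0, "wz": 0, "fingers": 0.4}
    - {"x": 0, "y": 0, "z": 0, "wx": 0, "wy": 0, "wz": 0, "fingers": 0.1}
    - {"x": 0, "y": 0, "z": 0, "wx": 0, "wy": 0, "wz": 0, "fingers": -0.2}
    - {"x": 0, "y": 0, "z": 0, "wx": 0, "wy": 0, "wz": 0, "fingers": -0.2}
    - {"x": 0, "y": 0, "z": -10, "wx": 0, "wy": 0, "wz": 0, "fingers": -0.2}

```text
time: 35.4
tool_pos: [0.5864, 0.0222, 0.0927]
tool_rot: [-0.0, 1.0, 0.0, -0.001]
ft_force: [0.1, 0.5, 0.3]
gripper_width: 0.601
grasp_force: 0.0
```

>>> arm_command:
  moves:
    - {"x": 0, "y": 0, "z": -30, "wx": 0, "wy": 0, "wz": 0, "fingers": -0.2}
    - {"x": 0, "y": 0, "z": -40, "wx": 0, "wy": 0, "wz": 0, "fingers": -0.2}
    - {"x": 0, "y": 0, "z": -40, "wx": 0, "wy": 0, "wz": 0, "fingers": -0.2}
    - {"x": 10, "y": -40, "z": -20, "wx": 0, "wy": 0, "wz": 0, "fingers": -0.2}
    - {"x": 20, "y": -40, "z": 0, "wx": 0, "wy": 0, "wz": 0, "fingers": -0.2}

```text
time: 35.9
tool_pos: [0.5587, -0.0585, 0.2269]
tool_rot: [-0.001, 1.0, -0.001, 0.003]
ft_force: [0.3, -1.3, -1.3]
gripper_width: 0.598
grasp_force: 0.0
```

>>> arm_command:
  moves:
    - {"x": 20, "y": -40, "z": 0, "wx": 0, "wy": 0, "wz": 0, "fingers": -0.2}
    - {"x": 20, "y": -40, "z": 0, "wx": 0, "wy": 0, "wz": 0, "fingers": -0.2}
    - {"x": 20, "y": -40, "z": 0, "wx": 0, "wy": 0, "wz": 0, "fingers": -0.2}
    - {"x": 10, "y": -30, "z": 0, "wx": 0, "wy": 0, "wz": 0, "fingers": -0.2}
    - {"x": 0, "y": 0, "z": 0, "wx": 0, "wy": 0, "wz": 0, "fingers": -0.2}

```text
time: 36.4
tool_pos: [0.486, -0.2108, 0.2241]
tool_rot: [0.002, 1.0, -0.0, 0.0]
ft_force: [-0.4, 0.5, 0.7]
gripper_width: 0.605
grasp_force: 0.0
```

```bash
python3 - <<'E'
from h import *
import pickle
t=snap('top','end_top.png');s=snap('side','end_side.png')
T0=pickle.load(open('top0.pkl','rb'));T1=pickle.load(open('top1.pkl','rb'))
def plate(t):
    box=(285,145,340,203);x0,y0,x1,y1=box;im=cv2.resize(t['color'][y0:y1,x0:x1],None,fx=4,fy=4,interpolation=2).astype(int)
    m=((im[:,:,1]-im[:,:,0]<3.6)&(im.sum(2)>250)).astype(np.uint8);m=cv2.morphologyEx(m,2,np.ones((5,5)))
    c=max(cv2.findContours(m,0,1)[0],key=cv2.contourArea);e=cv2.fitEllipse(cv2.convexHull(c));p=(np.array(e[0])+.5)/4-.5+[x0,y0];print(p,np.array(e[1])/4,onz(t,*p,.073))
    g=cv2.cvtColor(im.astype(np.uint8),cv2.COLOR_RGB2GRAY)
plate(T0);plate(t)
# side: knob blob now vs start
S0=pickle.load(open('side0.pkl','rb'))
for c in(S0,s):
    g=cv2.cvtColor(c['color'],cv2.COLOR_RGB2GRAY)[188:208,325:345];n,l,st,ce=cv2.connectedComponentsWithStats((g<60).astype(np.uint8));i=1+np.argmax(st[1:,4]);print(st[i]+[325,188,0,0,0],ce[i]+[325,188])
# bystanders moved?
d=cv2.absdiff(T0['color'],t['color']).max(2)
for n,(u,v) in dict(case=(220,145),bg=(258,133),bo=(337,118),br=(387,130),mk=(420,152),small=(205,197),tray=(402,209)).items(): print(n,int((d[v-15:v+15,u-10:u+10]>40).sum()))
E
```

```text
[311.89507866 170.86028862] [38.31263351 39.06450272] [0.58793378 0.02454906 0.073     ]
[312.56139755 171.23932076] [38.37001038 38.98606873] [0.58674043 0.02236982 0.073     ]
[332 192   8  14  97] [335.88659794 198.6185567 ]
[333 193   7  14  89] [335.95505618 199.14606742]
case 0
bg 0
bo 0
br 0
mk 410
small 0
tray 65
```

```bash
python3 - <<'E'
from h import *
import pickle
S0=pickle.load(open('side0.pkl','rb'))['color'];T0=pickle.load(open('top0.pkl','rb'))['color'];s=cv2.imread('pics/end_side.png')[:,:,::-1];t=cv2.imread('pics/end_top.png')[:,:,::-1];t2=cv2.imread('pics/top2.png')[:,:,::-1]
def blue(c,x0,y0,x1,y1):
    m=cv2.inRange(cv2.cvtColor(np.ascontiguousarray(c[y0:y1,x0:x1]),cv2.COLOR_RGB2HSV),(100,130,40),(120,255,255));p=np.argwhere(m);return len(p),p.mean(0)[::-1]+[x0,y0]
print([blue(c,435,285,455,303) for c in(S0,s)],[blue(c,412,153,428,175) for c in(T0,t2,t)])
print('side diff',(cv2.absdiff(S0,np.ascontiguousarray(s)).max(2)[268:303,436:480]>40).sum())
E
```

```text
[(104, array([446.27884615, 294.41346154])), (103, array([446.26213592, 294.46601942]))] [(47, array([419.44680851, 163.70212766])), (45, array([419.37777778, 163.82222222])), (0, array([nan, nan]))]
side diff 288<stdin>:5: RuntimeWarning: Mean of empty slice.
  ret = um.true_divide(
```

The marker hasn't moved; the arm only hides it in the top view. Handing in.

```bash
python3 -c "
from bench import sign_off
print(sign_off())"
```

```text
the job is handed in; nothing more can be done
None
```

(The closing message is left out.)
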